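# Turn a flute half in its cradle and clamp it down

### The job

Turn the flute half in the cradle end for end, so that its root end points away from the steel stop, without knocking it against the stop, and lay it back centred in both saddles; then lay a keeper plate across it on each saddle, sliding it about until both its holes drop over the studs and it lies down flat on the saddle. Put every bore scraper lying on the bench into a slot of the slotted block, one to a slot, with the blade on edge, fully down and all but fully inside the block and the handle resting on the robot's side, and leave the jar, the copper ring and the horn insert alone.

Things in the scene. Friction and masses are not known exactly. Their poses are not given: they have to be found in the camera images.
- cradle: The wooden cradle, fixed to the bench: baseboard 300 mm (its x, the flute's axis) by 130 mm (y) by 15 mm thick; origin under its centre on the bench, z up. Two saddles 50 mm long (x) and 130 mm wide (y) stand at x = -70 and +70 mm, flat tops 66 mm above the bench, each cut by an open-topped trough 44 mm wide running along x, with its floor 27 mm above the bench; a flute half lying in the troughs has its axis 45 mm up. The baseboard is bare between the saddles.
- saddle_a (a point): Middle of the flat top plane (66 mm up) of the saddle at cradle x = -70 mm; axes as the cradle. On this saddle two upright steel studs, 10 mm thick and 14 mm tall with slightly rounded tops, stand 45 mm either side of the middle (in y). The pair is adjustable: together they may stand anywhere up to 9 mm either way along the cradle's x from this point, the same for both studs. That offset is not reported; it must be felt for or seen.
- saddle_b (a point): The same for the saddle at cradle x = +70 mm; its pair of studs has an offset of its own, up to 9 mm either way along the cradle's x.
- stop: Steel stop plate fixed upright at the cradle's +x end: 8 mm thick (x), 70 mm wide (y), its top 95 mm above the bench, its middle 145 mm from the cradle's middle. Origin at the middle of its foot.
- flute_mid (a point): Lower half of a bamboo flute, 240 mm long, at its centre on its axis; its x axis runs along it towards the root end. 36 mm thick, flaring to 47 mm over the last 25 mm at the root end; a thin copper ring marks the other (joint) end. Loose, about 0.22 kg, may lie up to 4 mm off the troughs' centre line. It starts in the cradle with the root end towards the stop.
- flute_root (a point): Centre of the flute half's root (flared) end face.
- flute_joint (a point): Centre of the flute half's joint (plain, copper-ringed) end face.
- keeper_a_mid (a point): Keeper a (a or b, both alike): a wooden plate 130 mm long (its y) by 40 mm wide (its x) by 8 mm thick, with two round 16 mm through-holes on its long centre line, 45 mm either side of its middle, and on top a dark upright grip rib 60 mm long (along y), 16 mm thick (along x), from 8 to 36 mm above the plate's underside. The point is at its centre, 18 mm above the underside; z up. Loose, about 0.16 kg; starts flat on the bench. It works either way round.
- keeper_b_mid (a point): Keeper b (a or b, both alike): a wooden plate 130 mm long (its y) by 40 mm wide (its x) by 8 mm thick, with two round 16 mm through-holes on its long centre line, 45 mm either side of its middle, and on top a dark upright grip rib 60 mm long (along y), 16 mm thick (along x), from 8 to 36 mm above the plate's underside. The point is at its centre, 18 mm above the underside; z up. Loose, about 0.16 kg; starts flat on the bench. It works either way round.
- rack: The slotted wooden block, fixed: a base plate 10 mm thick, 180 mm wide (its y), from x = -130 to +40 mm, carrying a block 70 mm long (x from -35 to +35 mm) whose top is 44 mm above the bench. Three slots 10 mm wide run right through the block along x, open above and at both ends, at y = -58, 0 and +58 mm, down to the base plate. The base plate before the block (on the -x side) carries the handles. Origin on the bench under the block's centre.
- slot_0 (a point): Middle of the floor of the slot at rack y = -58 mm (10 mm above the bench).
- slot_1 (a point): Middle of the floor of the slot at rack y = 0.
- slot_2 (a point): Middle of the floor of the slot at rack y = +58 mm.
- scraper_a_mid (a point): Bore scraper a (a, b, c alike; two or three of them are there): a dark square wooden handle 80 mm long (its x), 26 mm wide and 26 mm high, with a thin bamboo blade out of its +x end: 70 mm long, 5 mm thick (y), 22 mm high (z), standing on edge, its lower edge 2 mm above the handle's underside. The point is at the handle's centre, 13 mm above its underside. Loose, about 0.09 kg; starts on the bench resting on its handle.
- scraper_a_blade (a point): Centre of scraper a's blade, 75 mm along its x from the handle's centre.
- scraper_b_mid (a point): Bore scraper b (a, b, c alike; two or three of them are there): a dark square wooden handle 80 mm long (its x), 26 mm wide and 26 mm high, with a thin bamboo blade out of its +x end: 70 mm long, 5 mm thick (y), 22 mm high (z), standing on edge, its lower edge 2 mm above the handle's underside. The point is at the handle's centre, 13 mm above its underside. Loose, about 0.09 kg; starts on the bench resting on its handle.
- scraper_b_blade (a point): Centre of scraper b's blade, 75 mm along its x from the handle's centre.
- scraper_c_mid (a point): Bore scraper c (a, b, c alike; two or three of them are there): a dark square wooden handle 80 mm long (its x), 26 mm wide and 26 mm high, with a thin bamboo blade out of its +x end: 70 mm long, 5 mm thick (y), 22 mm high (z), standing on edge, its lower edge 2 mm above the handle's underside. The point is at the handle's centre, 13 mm above its underside. Loose, about 0.09 kg; starts on the bench resting on its handle.
- scraper_c_blade (a point): Centre of scraper c's blade, 75 mm along its x from the handle's centre.
- jar: Bystander: green-glazed jar, 84 mm across and 100 mm tall, origin under its centre. Leave alone.
- joint_ring: Bystander: copper joint ring, 60 mm across, 18 mm high, lying flat. Leave alone.
- horn_insert: Bystander: black horn insert, 60 x 30 x 12 mm. Leave alone.
There are look-alikes about, which are no part of the job. What is shaped like the part that bears keeper_b_mid but blue or white is not meant.

How it is judged:
By the outcome, as a careful person would: the job done as asked, in the order asked, and still so for the second after the job is handed in, with the robot touching nothing.
Of scraper_a, scraper_b, scraper_c only 2 to 3 are there at a start; the rules pass over those that are not, and their reading is None.
At some moment in a run one of keeper_a, keeper_b, scraper_a, scraper_b, scraper_c may be knocked a few centimetres aside while the robot is not near it.
It also fails if it takes over 210 s, if anything falls off the work surface, if the arm or the gripper's body presses on something with over 40 N, if the wrist force passes 120 N, or if a joint passes its speed limit or range.

### The arm

A 7-joint arm with a two-finger parallel gripper is mounted at the origin on the work surface. World frame = base frame: x ahead of the robot, y to its left, z up, the work surface at z = 0. Lengths are in m, angles in rad, forces in N, time in s.
With the tool pointing down it reaches from about 0.425 to 0.95 m from the base axis. Payload 4.7 kg.
Tool frame: the origin (TCP) lies at the very end of the fingers, on their centre line; the grasp point (between the pads) lies behind it (ctrl.grip_depth is the z of the grasp point in the tool frame, in m); z points along the fingers, y is the direction in which the jaws open and shut (so a half turn about z gives the same grasp; the last joint's range is limited). The gripper opens to 87 mm and grips with 3 to 60 N. Pads are 19 mm wide; open, the fingers measure 117 mm over their backs; the gripper's body (75 mm by 190 mm) begins 51 mm behind the grasp point.
Start: joints at [-1.132, 0.469, -0.049, 1.532, 0.024, 1.141, -0.082], TCP at [0.304, 0.603, 0.223] pointing down, gripper open.
Joint ranges: [-2.59, 2.59], [-0.33, 1.99], [-1.39, 1.29], [0.1, 2.45], [-1.04, 4.18], [0.21, 1.99], [-2.66, 2.66]. Speed limits (rad/s): [2.57, 2.57, 3.14, 3.14, 3.14, 3.14, 3.14].

### API

Orientations are given as [roll, pitch, yaw] about the fixed x, y, z axes, in that order (R = Rz(yaw) Ry(pitch) Rx(roll)).
In Python, from cell import ctrl gives the robot as it stands. The module is installed in compiled form; this text tells all that it offers.
- The arm moves only by the tool arm_command, never from a script. Its argument "rows" is a list of rows, each an object with "claw": the opening, from 0 (shut) to 1 (fully open); "delta_pos": the shift along the world's x, y, z in cm, a list of three; "rotation": the turn, a rotation vector about the world's x, y, z in rad, a list of three. In form: [{"claw": claw, "delta_pos": [x, y, z], "rotation": [rx, ry, rz]}, ...]. A call has 1 to 8 rows; each row shifts and turns the commanded pose from where the row before left it; what a row does not reach is not made up. A row lasts 1/10 s, in which the tool goes at most 50 mm and 8.59 degrees, less where a joint would pass 70% of its speed; a pose out of reach is approached as far as the arm can. A call with a gripper value outside its range is refused whole. The fingers move at their own pace and stop on an object; "squeeze" is the grip in N (left out, the last holds). Time passes only in rows, so rows that do not move let the fingers close. It gives the time, the measured TCP pose, the force and the opening at its end, in the units of the state.
- ctrl.read_state(): the state, without advancing time (a new reading comes with each control period).
- ctrl.camera(name): name is "scene" or "side" or "wrist"; returns the picture (420x560x3 uint8, blue, green, red); there is no depth.
- ctrl.camera_model(name): a dict with "fx", "fy", "cx", "cy" (pixels), "k1" (the pictures are not rectified: a ray, as slopes to the right and down, at radius r is drawn at 1 + k1 r^2 times it, then the intrinsics apply), "R" (3x3) and "t" (3): a world point X has camera coordinates R X + t. Camera axes: x right, y down, z forward; pixel columns grow to the right and rows downward; lengths in m; the calibration is good to about 2 mm. A picture is of the moment at which its call begins: read the wrist's pose just before it. camera_model takes no time and is no camera call; for the wrist camera it gives the pose at the moment of the call.
- ctrl.close_job(): hands the job in, once; it reports no verdict.
Trained networks look in the newest picture that a camera, given by its name, has taken for a name from the list of things; names that differ only in an ending like _2 or _b are one class to them, and where a whole thing is asked for, a point or a joint stands for the part that bears it (a point fixed in the world has none). Each returns a list of dicts, best first, with "confidence" (0 to 1); they miss things now and then, are a little off and sometimes report something else, mostly with a low value. They report only what shows in the picture. A call takes as long as a camera call. They do not tell look-alikes from the thing itself.
- ctrl.search_frame(camera, target): "bbox" ([centre column, centre row, width, height] in pixels, round what is visible of it).
- ctrl.masks_of(camera, target): "mask" (420x560 bool, what is visible of it) and "bbox" ([centre column, centre row, width, height] in pixels, round what is visible of it).
- ctrl.place_of(camera, target): "location" ([row, column] in pixels: a listed point, or the origin of a listed thing).
The state is a dict: "clock": time; "joint_pos": joint angles; "joint_vel": joint speeds; "joint_torque": joint torques, N m; "ee_pos": TCP position; "tool_rot": TCP orientation; "ft_force": force on the tool from outside, world axes, zero at the start; "ft_torque": the same for the moment, N m; "grip_width": finger opening in m.
Only numpy, scipy, OpenCV 4.12 (cv2) and the standard library are available. Lean on these libraries where they do the work, as an engineer would, in place of code of your own. Each camera call takes 0.05 s, during which the arm holds its last target. There are 200 camera calls.

## Working session

There is one attempt and no reset: what is moved stays moved. The work goes in short steps, Python scripts to look and compute and a tool call to move; the robot and the scene stay as the last step left them, time stands still between calls to the robot, and variables do not carry over. Pictures are saved under pics/ and viewed, about 12 in all and at most 16, crops included, and the job is handed in when it is done.

Besides the shell and the picture viewer there is one more tool, called in YAML: its name, and indented under it one key for each argument. arm_command: Moves the arm, as the interface text tells. Its arguments: {"type":"object","properties":{"rows":{"type":"array"},"squeeze":{"type":"number"}},"required":["rows"]}

```bash
mkdir -p pics
python3 - <<'E'
from cell import ctrl
import cv2
s=ctrl.read_state();print({k:s[k] for k in('clock','ee_pos','tool_rot','ft_force','grip_width')},ctrl.grip_depth)
for n in('scene','side'):
    im=ctrl.camera(n);cv2.imwrite(f'pics/{n}0.png',im)
    m=ctrl.camera_model(n);print(n,m)
    for t in('cradle','rack','stop','flute_root','flute_joint','flute_mid','keeper_a_mid','scraper_a_mid','scraper_a_blade','jar','joint_ring','horn_insert','saddle_a','slot_1'):
        print(t,[(round(d['confidence'],2),[int(v) for v in d['location']]) for d in ctrl.place_of(n,t)])
E
```

```text
{'clock': 0.0, 'ee_pos': array([0.30409839, 0.6019288 , 0.22149084]), 'tool_rot': array([-3.13960789e+00,  9.59165104e-05,  2.67379842e+00]), 'ft_force': array([-1.12883131, -0.04255569,  0.05243674]), 'grip_width': 0.08694398071780418} -0.0187
scene {'fx': 533.0651215142499, 'fy': 533.0651215142499, 'cx': 276.9247945129178, 'cy': 211.99613583482025, 'k1': -0.05195483040081286, 'R': array([[-0.4897752 ,  0.87177485,  0.01135164],
       [ 0.64636416,  0.37181256, -0.66630983],
       [-0.58509284, -0.31900474, -0.74558859]]), 't': array([ 0.29186723, -0.28758235,  1.69995517])}
cradle [(0.64, [250, 297])]
rack [(0.56, [303, 387]), (0.18, [216, 317])]
stop [(0.75, [287, 261]), (0.21, [306, 414])]
flute_root [(0.69, [268, 263])]
flute_joint [(0.89, [212, 327])]
flute_mid [(0.7, [239, 296])]
keeper_a_mid []
scraper_a_mid [(0.61, [232, 210]), (0.61, [185, 243]), (0.59, [218, 185])]
scraper_a_blade [(0.92, [220, 183])]
jar []
joint_ring [(0.81, [277, 200]), (0.27, [183, 242])]
horn_insert [(0.77, [251, 165]), (0.6, [184, 244]), (0.56, [336, 335])]
saddle_a [(0.77, [214, 317]), (0.71, [167
[... 366 characters left out ...]
6539854,  0.5911775 , -0.7190223 ]]), 't': array([-0.47347379,  0.22959176,  1.06075109])}
cradle [(0.88, [208, 271])]
rack [(0.87, [165, 243])]
stop [(0.55, [199, 312])]
flute_root [(0.83, [194, 303])]
flute_joint [(0.82, [205, 234]), (0.36, [169, 251])]
flute_mid [(0.72, [199, 271]), (0.58, [249, 368])]
keeper_a_mid [(0.85, [319, 325]), (0.66, [223, 351])]
scraper_a_mid [(0.58, [245, 329])]
scraper_a_blade [(0.64, [263, 344])]
jar [(0.58, [163, 286])]
joint_ring [(0.61, [220, 350])]
horn_insert [(0.63, [263, 344]), (0.58, [251, 366])]
saddle_a [(0.82, [197, 251]), (0.66, [261, 342]), (0.59, [191, 290])]
slot_1 [(0.72, [154, 235]), (0.62, [167, 251]), (0.58, [161, 245]), (0.31, [163, 287])]
```

View pics/scene0.png

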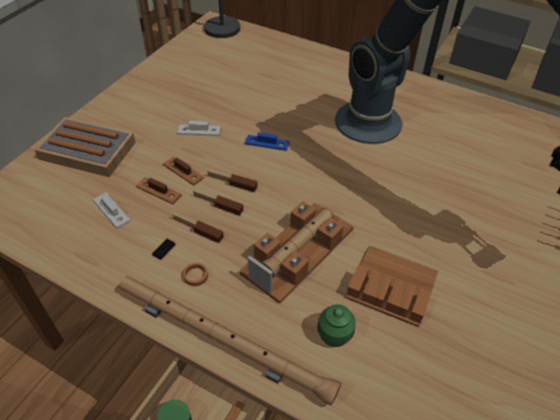

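View pics/side0.png

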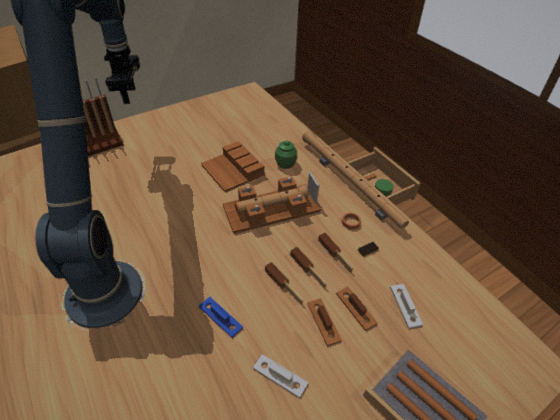

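The scene picture shows the cradle at (300,248) with the stop at its lower left (261,275), the slotted block at (393,285), and the jar at (337,325). There are three scrapers with handles at (243,183), (230,205) and (208,231).

Keeper candidates are wooden at (183,170) and (159,189), blue at (267,142), and white at (199,129) and (111,210). The two wooden ones with dark ribs fit the description, the blue and white ones are look-alikes.

```bash
cat > h.py <<'E'
import numpy as np,cv2
from cell import ctrl
def K(m): return np.array([[m['fx'],0,m['cx']],[0,m['fy'],m['cy']],[0,0,1]])
def proj(m,X):
    X=np.atleast_2d(X)@m['R'].T+m['t']; s=X[:,:2]/X[:,2:]; r2=(s**2).sum(1,keepdims=True)
    s=s*(1+m['k1']*r2); return s*[m['fx'],m['fy']]+[m['cx'],m['cy']]
def bp(m,uv,z):
    "pixel (col,row) -> world point on plane z"
    d=np.array([m['k1'],0,0,0,0.])
    s=cv2.undistortPointsIter(np.array([[uv]],float),K(m),d,None,None,(3,50,1e-9))[0,0]
    C=-m['R'].T@m['t']; v=m['R'].T@np.array([*s,1]); return C+v*(z-C[2])/v[2]
def fitpose(obs,pts,x0):
    "obs: list of (model, uv Nx2), pts Nx3 local (z world); fit x,y,yaw"
    from scipy.optimize import least_squares
    pts=np.array(pts,float)
    def f(p):
        c,s=np.cos(p[2]),np.sin(p[2]); W=pts@np.array([[c,-s,0],[s,c,0],[0,0,1]]).T+[p[0],p[1],0]
        return np.concatenate([(proj(m,W)-uv)[~np.isnan(np.array(uv,float)[:,0])].ravel() for m,uv in obs])
    return least_squares(f,x0,loss='soft_l1')
E
python3 - <<'E'
from h import *
P={'scene':dict(cradle=(297,250,.0),stop_top=(261,272,.095),froot=(263,268,.045),fjoint=(327,212,.045),rack=(387,303,0),slot0=(413,308,.01),slot1=(387,298,.01),slot2=(361,286,.01),
 s1=(243,183,.013),s2=(230,205,.013),s3=(208,231,.013),s1tip=(211,176,.013),s2tip=(196,195,.013),s3tip=(173,218,.013),k1=(183,169,.018),k2=(159,188,.018),ring=(195,273,.01),jar=(337,330,.04),horn=(164,248,.01)),
'side':dict(cradle=(271,208,0),froot=(303,194,.045),fjoint=(234,205,.045),slot=(235,154,.01),slotb=(251,167,.01),s1=(276,274,.013),s2=(300,258,.013),s3=(328,243,.013),k1=(323,319,.018),k2=(355,304,.018),jar=(286,155,.04))}
for n in P:
    m=ctrl.camera_model(n);print(n,-m['R'].T@m['t'])
    for k,(u,v,z) in P[n].items(): print(k,bp(m,(u,v),z).round(3))
E
```

```text
scene [1.32346384 0.39477798 1.07253507]
cradle [0.569 0.043 0.   ]
stop_top [0.731 0.034 0.095]
froot [0.688 0.014 0.045]
fjoint [0.452 0.068 0.045]
rack [0.603 0.301 0.   ]
slot0 [0.593 0.36  0.01 ]
slot1 [0.597 0.297 0.01 ]
slot2 [0.596 0.23  0.01 ]
s1 [ 0.444 -0.194  0.013]
s2 [ 0.533 -0.181  0.013]
s3 [ 0.638 -0.181  0.013]
s1tip [ 0.466 -0.288  0.013]
s2tip [ 0.548 -0.281  0.013]
s3tip [ 0.647 -0.286  0.013]
k1 [ 0.486 -0.37   0.018]
k2 [ 0.581 -0.382  0.018]
ring [ 0.762 -0.135  0.01 ]
jar [0.748 0.235 0.04 ]
horn [ 0.738 -0.247  0.01 ]
side [ 0.10142675 -0.72588384  0.92999353]
cradle [ 0.573  0.052 -0.   ]
froot [0.675 0.018 0.045]
fjoint [0.455 0.085 0.045]
slot [0.596 0.36  0.01 ]
slotb [0.612 0.262 0.01 ]
s1 [ 0.446 -0.191  0.013]
s2 [ 0.536 -0.178  0.013]
s3 [ 0.642 -0.173  0.013]
k1 [ 0.477 -0.376  0.018]
k2 [ 0.577 -0.384  0.018]
jar [0.74  0.227 0.04 ]
```

arm_command:
  rows:
    - {"claw": 1, "delta_pos": [1.9, -4.0, 0.6], "rotation": [0, 0, 0.018]}
    - {"claw": 1, "delta_pos": [1.9, -4.0, 0.6], "rotation": [0, 0, 0.018]}
    - {"claw": 1, "delta_pos": [1.9, -4.0, 0.6], "rotation": [0, 0, 0.018]}
    - {"claw": 1, "delta_pos": [1.9, -4.0, 0.6], "rotation": [0, 0, 0.018]}
    - {"claw": 1, "delta_pos": [1.9, -4.0, 0.6], "rotation": [0, 0, 0.018]}
    - {"claw": 1, "delta_pos": [1.9, -4.0, 0.6], "rotation": [0, 0, 0.018]}
    - {"claw": 1, "delta_pos": [1.9, -4.0, 0.6], "rotation": [0, 0, 0.018]}

```text
clock: 2.2
ee_pos: [0.4379, 0.3208, 0.2651]
tool_rot: [3.141, 0.0, 2.801]
ft_force: [0.1, 0.8, -0.1]
grip_width: 0.0876
```

arm_command:
  rows:
    - {"claw": 1, "delta_pos": [1.9, -4.0, 0.6], "rotation": [0, 0, 0.018]}
    - {"claw": 1, "delta_pos": [1.9, -4.0, 0.6], "rotation": [0, 0, 0.018]}
    - {"claw": 1, "delta_pos": [1.9, -4.0, 0.6], "rotation": [0, 0, 0.018]}
    - {"claw": 1, "delta_pos": [1.9, -4.0, 0.6], "rotation": [0, 0, 0.018]}
    - {"claw": 1, "delta_pos": [1.9, -4.0, 0.6], "rotation": [0, 0, 0.018]}
    - {"claw": 1, "delta_pos": [1.9, -4.0, 0.6], "rotation": [0, 0, 0.018]}
    - {"claw": 1, "delta_pos": [1.9, -4.0, 0.6], "rotation": [0, 0, 0.018]}
    - {"claw": 1, "delta_pos": [0, 0, 0], "rotation": [0, 0, 0]}

```text
clock: 3.0
ee_pos: [0.5726, 0.0345, 0.3077]
tool_rot: [-3.139, 0.004, 2.914]
ft_force: [-1.0, -0.7, -0.9]
grip_width: 0.0869
```

```bash
cat > look.py <<'E'
import sys
from h import *
tag=sys.argv[1]; T=sys.argv[2:]
s=ctrl.read_state();print(s['clock'],s['ee_pos'].round(4),s['tool_rot'].round(4),'J',s['joint_pos'].round(2),'F',s['ft_force'].round(1),'w',round(s['grip_width'],4))
m=ctrl.camera_model('wrist')
im=ctrl.camera('wrist');cv2.imwrite(f'pics/{tag}.png',im)
import pickle;pickle.dump(m,open(f'pics/{tag}.pkl','wb'))
Z=dict(cradle=0,stop=0,flute_root=.045,flute_joint=.045,flute_mid=.045,saddle_a=.066,keeper_a_mid=.018,scraper_a_mid=.013,scraper_a_blade=.013,rack=0,slot_1=.01)
print('cam',(-m['R'].T@m['t']).round(3))
for t in T:
    for d in ctrl.place_of('wrist',t):
        r,c=d['location'];print(t,round(d['confidence'],2),'px',int(c),int(r),bp(m,(c,r),Z[t]).round(4))
E
python3 look.py w1 cradle stop flute_root flute_joint flute_mid saddle_a
```

```text
3.0 [0.5726 0.0345 0.3077] [-3.1387  0.0041  2.9145] J [-0.31  0.24  0.22  1.68 -0.05  1.23  1.26] F [-1.  -0.7 -0.9] w 0.0869
cam [0.495 0.053 0.469]
cradle 0.81 px 290 170 [0.5762 0.0459 0.    ]
cradle 0.5 px 461 147 [0.5991 0.2973 0.    ]
stop 0.58 px 296 261 [0.7217 0.0235 0.    ]
flute_root 0.98 px 292 253 [0.6864 0.0226 0.045 ]
flute_joint 0.96 px 291 78 [0.4568 0.0722 0.045 ]
flute_joint 0.7 px 466 146 [0.5885 0.2807 0.045 ]
flute_mid 0.73 px 289 171 [0.5704 0.0446 0.045 ]
saddle_a 0.61 px 293 228 [0.6416 0.034  0.066 ]
saddle_a 0.55 px 292 116 [0.5019 0.0628 0.066 ]
saddle_a 0.19 px 24 236 [ 0.569  -0.3381  0.066 ]
```

View pics/w1.png

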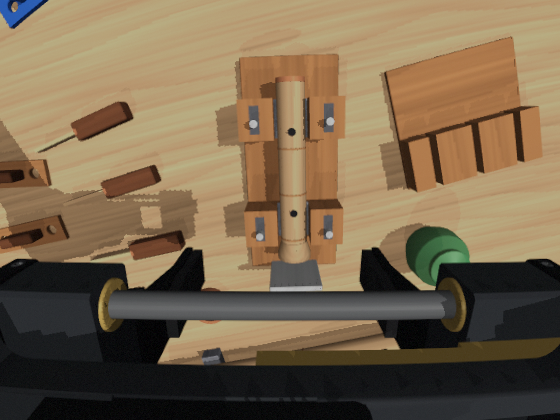

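Run:
```python
import cv2
im=cv2.imread('pics/w1.png')
a=cv2.resize(im[45:160,230:350],None,fx=4,fy=4,interpolation=cv2.INTER_CUBIC)
b=cv2.resize(im[160:275,230:350],None,fx=4,fy=4,interpolation=cv2.INTER_CUBIC)
import numpy as np
o=np.hstack([a,b])[:, :]
o=cv2.resize(o,(800,383)) if False else o
cv2.imwrite('pics/w1c.png',cv2.resize(o,(800,int(460*800/960)),interpolation=cv2.INTER_AREA))
```

```text
(no output)
```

View pics/w1c.png

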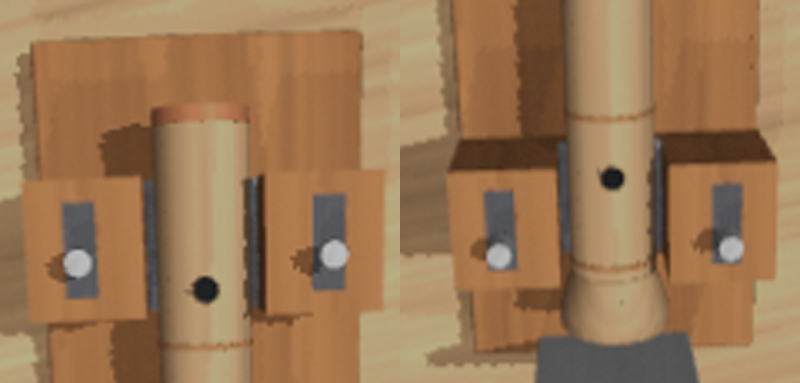

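```bash
cat > cr.py <<'E'
from h import *
import pickle
m=pickle.load(open('pics/w1.pkl','rb'))
f=lambda u,v:(230+u/3.3333,45+v/3.3333) if u<400 else (230+(u-400)/3.3333,160+v/3.3333)
S=[(25,182),(380,170),(383,310),(32,322),(448,170),(772,160),(777,278),(452,290),(32,42),(360,30),(475,352),(753,344)]
L=[(-95,-65,66),(-95,65,66),(-45,65,66),(-45,-65,66),(45,-65,66),(45,65,66),(95,65,66),(95,-65,66),(-150,-65,15),(-150,65,15),(150,-65,15),(150,65,15)]
uv=[f(*p) for p in S]
r=fitpose([(m,uv)],np.array(L)/1000.,[.57,.045,-.2]);p=r.x
print('cradle',p.round(4),'res',np.abs(r.fun).max().round(2),r.fun.reshape(-1,2).round(1).tolist())
def loc(q,z):
    W=bp(m,f(*q),z);c,s=np.cos(p[2]),np.sin(p[2]);d=W[:2]-p[:2];return W.round(4),(np.array([c*d[0]+s*d[1],-s*d[0]+c*d[1]])*1000).round(1)
for q in [(78,264),(334,254),(499,256),(731,249)]: print('stud',*loc(q,.080))
for q in [(200,113),(208,345),(613,115),(612,268)]: print('flute',*loc(q,.045))
print('root',*loc((616,338),.06))
E
python3 cr.py
```

```text
cradle [ 0.5726  0.0478 -0.1931] res 1.93 [[-1.4, -0.5], [1.6, -0.6], [0.1, 0.1], [-0.6, 0.0], [-0.6, 0.7], [1.9, 0.5], [-0.4, 0.6], [0.8, -0.0], [-0.9, -0.8], [0.8, -0.7], [-0.2, 1.0], [0.1, 0.8]]
stud [0.4997 0.0164 0.08  ] [-65.5 -44.8]
stud [0.5164 0.1044 0.08  ] [-66.   44.8]
stud [ 0.6379 -0.0108  0.08  ] [ 75.3 -44.9]
stud [0.6552 0.0773 0.08  ] [75.4 44.8]
flute [0.4575 0.0704 0.045 ] [-1.174e+02  1.000e-01]
flute [0.5413 0.0548 0.045 ] [-32.1   0.9]
flute [0.6018 0.0435 0.045 ] [29.4  1.4]
flute [0.6668 0.0288 0.045 ] [96.  -0.5]
root [0.6918 0.0245 0.06  ] [1.214e+02 1.000e-01]
```

arm_command:
  rows:
    - {"claw": 1, "delta_pos": [0, 1.3, -4], "rotation": [0, 0, 0.034]}
    - {"claw": 1, "delta_pos": [0, 0, -4.5], "rotation": [0, 0, 0]}
    - {"claw": 1, "delta_pos": [0, 0, -4.5], "rotation": [0, 0, 0]}
    - {"claw": 1, "delta_pos": [0, 0, -4.5], "rotation": [0, 0, 0]}
    - {"claw": 1, "delta_pos": [0, 0, -2], "rotation": [0, 0, 0]}
    - {"claw": 1, "delta_pos": [0, 0, 0], "rotation": [0, 0, 0]}
    - {"claw": 1, "delta_pos": [0, 0, 0], "rotation": [0, 0, 0]}

```text
clock: 4.05
ee_pos: [0.5708, 0.0563, 0.1121]
tool_rot: [3.141, 0.001, 2.961]
ft_force: [0.9, -0.4, 1.1]
grip_width: 0.0869
```

arm_command:
  rows:
    - {"claw": 1, "delta_pos": [0.2, -0.8, -1], "rotation": [0, 0, -0.012]}
    - {"claw": 1, "delta_pos": [0, 0, -3.5], "rotation": [0, 0, 0]}
    - {"claw": 1, "delta_pos": [0, 0, -2.5], "rotation": [0, 0, 0]}
    - {"claw": 1, "delta_pos": [0, 0, -1.5], "rotation": [0, 0, 0]}
    - {"claw": 1, "delta_pos": [0, 0, 0], "rotation": [0, 0, 0]}
    - {"claw": 1, "delta_pos": [0, 0, 0], "rotation": [0, 0, 0]}

```text
clock: 4.65
ee_pos: [0.5734, 0.0474, 0.0275]
tool_rot: [3.141, 0.002, 2.947]
ft_force: [0.5, 0.1, 1.3]
grip_width: 0.0874
```

arm_command:
  rows:
    - {"claw": 0.3, "delta_pos": [0, 0, 0], "rotation": [0, 0, 0]}
    - {"claw": 0.2, "delta_pos": [0, 0, 0], "rotation": [0, 0, 0]}
    - {"claw": 0.2, "delta_pos": [0, 0, 0], "rotation": [0, 0, 0]}
    - {"claw": 0.2, "delta_pos": [0, 0, 0], "rotation": [0, 0, 0]}
    - {"claw": 0.2, "delta_pos": [0, 0, 0], "rotation": [0, 0, 0]}
    - {"claw": 0.2, "delta_pos": [0, 0, 0], "rotation": [0, 0, 0]}
  squeeze: 30

```text
clock: 5.25
ee_pos: [0.5724, 0.0476, 0.0267]
tool_rot: [3.141, 0.0, 2.948]
ft_force: [-1.2, 0.2, -0.7]
grip_width: 0.0471
```

arm_command:
  rows:
    - {"claw": 0.1, "delta_pos": [0, 0, 0], "rotation": [0, 0, 0]}
    - {"claw": 0.1, "delta_pos": [0, 0, 0], "rotation": [0, 0, 0]}
    - {"claw": 0.1, "delta_pos": [0, 0, 0], "rotation": [0, 0, 0]}
    - {"claw": 0.1, "delta_pos": [0, 0, 0], "rotation": [0, 0, 0]}
    - {"claw": 0.1, "delta_pos": [0, 0, 0], "rotation": [0, 0, 0]}

```text
clock: 5.75
ee_pos: [0.5723, 0.0476, 0.0266]
tool_rot: [3.141, -0.0, 2.948]
ft_force: [-0.6, -0.1, 0.1]
grip_width: 0.0341
```

arm_command:
  rows:
    - {"claw": 0.1, "delta_pos": [0, 0, 1], "rotation": [0, 0, 0]}
    - {"claw": 0.1, "delta_pos": [0, 0, 2], "rotation": [0, 0, 0]}
    - {"claw": 0.1, "delta_pos": [0, 0, 0], "rotation": [0, 0, 0]}
    - {"claw": 0.1, "delta_pos": [0, 0, 0], "rotation": [0, 0, 0]}

```text
clock: 6.15
ee_pos: [0.5724, 0.0475, 0.0569]
tool_rot: [3.141, 0.001, 2.948]
ft_force: [0.9, -1.0, -2.5]
grip_width: 0.0341
```

arm_command:
  rows:
    - {"claw": 0.1, "delta_pos": [0, 0, 3], "rotation": [0, 0, 0]}
    - {"claw": 0.1, "delta_pos": [0, 0, 4], "rotation": [0, 0, 0]}
    - {"claw": 0.1, "delta_pos": [0, 0, 4], "rotation": [0, 0, 0]}
    - {"claw": 0.1, "delta_pos": [0, 0, 2], "rotation": [0, 0, 0]}
    - {"claw": 0.1, "delta_pos": [0, 0, 0], "rotation": [0, 0, -0.1]}
    - {"claw": 0.1, "delta_pos": [0, 0, 0], "rotation": [0, 0, -0.1]}

```text
clock: 6.75
ee_pos: [0.5721, 0.0475, 0.1866]
tool_rot: [3.141, -0.0, 2.744]
ft_force: [0.2, -0.3, -2.5]
grip_width: 0.0337
```

```bash
python3 -c "
from cell import ctrl
s=ctrl.read_state();print(s['ee_pos'],s['tool_rot'],s['joint_pos'])"
```

```text
[0.57208553 0.04747767 0.18655932] [ 3.14129513e+00 -1.43070502e-04  2.74368004e+00] [-0.34233783  0.34082044  0.23657933  1.83133386 -0.09485149  0.98030334
  1.10689686]
```

arm_command:
  rows:
    - {"claw": 0.1, "delta_pos": [0, 0, 0], "rotation": [0, 0, -0.145]}
    - {"claw": 0.1, "delta_pos": [0, 0, 0], "rotation": [0, 0, -0.145]}
    - {"claw": 0.1, "delta_pos": [0, 0, 0], "rotation": [0, 0, -0.145]}
    - {"claw": 0.1, "delta_pos": [0, 0, 0], "rotation": [0, 0, -0.145]}
    - {"claw": 0.1, "delta_pos": [0, 0, 0], "rotation": [0, 0, -0.145]}
    - {"claw": 0.1, "delta_pos": [0, 0, 0], "rotation": [0, 0, -0.145]}
    - {"claw": 0.1, "delta_pos": [0, 0, 0], "rotation": [0, 0, -0.145]}
    - {"claw": 0.1, "delta_pos": [0, 0, 0], "rotation": [0, 0, -0.145]}

```text
clock: 7.55
ee_pos: [0.5715, 0.0475, 0.1854]
tool_rot: [-3.139, 0.0, 1.582]
ft_force: [0.2, 1.2, -2.3]
grip_width: 0.0343
```

arm_command:
  rows:
    - {"claw": 0.1, "delta_pos": [0, 0, 0], "rotation": [0, 0, -0.145]}
    - {"claw": 0.1, "delta_pos": [0, 0, 0], "rotation": [0, 0, -0.145]}
    - {"claw": 0.1, "delta_pos": [0, 0, 0], "rotation": [0, 0, -0.145]}
    - {"claw": 0.1, "delta_pos": [0, 0, 0], "rotation": [0, 0, -0.145]}
    - {"claw": 0.1, "delta_pos": [0, 0, 0], "rotation": [0, 0, -0.145]}
    - {"claw": 0.1, "delta_pos": [0, 0, 0], "rotation": [0, 0, -0.145]}
    - {"claw": 0.1, "delta_pos": [0, 0, 0], "rotation": [0, 0, -0.145]}
    - {"claw": 0.1, "delta_pos": [0, 0, 0], "rotation": [0, 0, -0.145]}

```text
clock: 8.35
ee_pos: [0.5716, 0.0476, 0.1855]
tool_rot: [-3.141, 0.002, 0.422]
ft_force: [0.0, 0.2, -2.0]
grip_width: 0.0344
```

arm_command:
  rows:
    - {"claw": 0.1, "delta_pos": [0, 0, 0], "rotation": [0, 0, -0.145]}
    - {"claw": 0.1, "delta_pos": [0, 0, 0], "rotation": [0, 0, -0.145]}
    - {"claw": 0.1, "delta_pos": [0, 0, 0], "rotation": [0, 0, -0.145]}
    - {"claw": 0.1, "delta_pos": [0, 0, 0], "rotation": [0, 0, -0.145]}
    - {"claw": 0.1, "delta_pos": [0, 0, 0], "rotation": [0, 0, -0.042]}
    - {"claw": 0.1, "delta_pos": [0, 0, 0], "rotation": [0, 0, 0]}
    - {"claw": 0.1, "delta_pos": [0, 0, 0], "rotation": [0, 0, 0]}

```text
clock: 9.05
ee_pos: [0.5719, 0.0477, 0.1859]
tool_rot: [3.141, 0.001, -0.193]
ft_force: [-0.1, 0.4, -2.0]
grip_width: 0.0344
```

Run:
```python
from h import *
s=ctrl.read_state();print(s['clock'],s['ee_pos'],s['tool_rot'],s['joint_pos'].round(2),s['ft_force'])
z=s['ee_pos'][2]+.0187
for n in('scene','side','wrist'):
    m=ctrl.camera_model(n);im=ctrl.camera(n);cv2.imwrite(f'pics/t_{n}.png',im)
    for t in('flute_root','flute_joint'):
        for d in ctrl.place_of(n,t):
            r,c=d['location'];print(n,t,round(d['confidence'],2),int(c),int(r),bp(m,(c,r),z).round(4))
```

```text
9.05 [0.57185579 0.04765834 0.18588592] [ 3.14088086e+00  1.13895956e-03 -1.92931373e-01] [-0.83  0.46  0.91  1.86 -0.42  1.03 -1.51] [-0.07221512  0.44586348 -2.01411747]
scene flute_root 0.84 330 168 [0.4571 0.0657 0.2046]
scene flute_joint 0.59 268 224 [0.683  0.0246 0.2046]
scene flute_joint 0.59 389 297 [0.7266 0.3189 0.2046]
side flute_root 0.61 231 173 [0.4434 0.0558 0.2046]
side flute_root 0.34 326 316 [ 0.4103 -0.4465  0.2046]
side flute_root 0.3 234 155 [0.4862 0.1245 0.2046]
side flute_joint 0.98 310 151 [0.6961 0.0287 0.2046]
wrist flute_joint 0.61 280 13 [0.6906 0.0242 0.2046]
```

arm_command:
  rows:
    - {"claw": 0.1, "delta_pos": [0, 0, -3], "rotation": [0, 0, 0]}
    - {"claw": 0.1, "delta_pos": [0, 0, -4], "rotation": [0, 0, 0]}
    - {"claw": 0.1, "delta_pos": [0, 0, -3], "rotation": [0, 0, 0]}
    - {"claw": 0.1, "delta_pos": [0, 0, -2], "rotation": [0, 0, 0]}
    - {"claw": 0.1, "delta_pos": [0, 0, 0], "rotation": [0, 0, 0]}
    - {"claw": 0.1, "delta_pos": [0, 0, -2], "rotation": [0, 0, 0]}
    - {"claw": 0.1, "delta_pos": [0, 0, -1], "rotation": [0, 0, 0]}
    - {"claw": 0.1, "delta_pos": [0, 0, 0], "rotation": [0, 0, 0]}

```text
clock: 10.3
ee_pos: [0.5719, 0.0477, 0.0363]
tool_rot: [3.141, 0.001, -0.194]
ft_force: [0.0, 0.4, -2.2]
grip_width: 0.0342
```

arm_command:
  rows:
    - {"claw": 0.1, "delta_pos": [0, 0, -0.5], "rotation": [0, 0, 0]}
    - {"claw": 0.1, "delta_pos": [0, 0, -0.4], "rotation": [0, 0, 0]}
    - {"claw": 0.1, "delta_pos": [0, 0, 0], "rotation": [0, 0, 0]}
    - {"claw": 0.1, "delta_pos": [0, 0, 0], "rotation": [0, 0, 0]}

```text
clock: 10.7
ee_pos: [0.5725, 0.0475, 0.0278]
tool_rot: [-3.141, -0.0, -0.194]
ft_force: [-0.3, -1.1, -1.7]
grip_width: 0.0342
```

arm_command:
  rows:
    - {"claw": 0.1, "delta_pos": [0, 0, -0.1], "rotation": [0, 0, 0]}
    - {"claw": 0.1, "delta_pos": [0, 0, 0], "rotation": [0, 0, 0]}
    - {"claw": 0.45, "delta_pos": [0, 0, 0], "rotation": [0, 0, 0]}
    - {"claw": 0.55, "delta_pos": [0, 0, 0], "rotation": [0, 0, 0]}
    - {"claw": 0.65, "delta_pos": [0, 0, 0], "rotation": [0, 0, 0]}
    - {"claw": 0.65, "delta_pos": [0, 0, 0], "rotation": [0, 0, 0]}
    - {"claw": 0.65, "delta_pos": [0, 0, 0], "rotation": [0, 0, 0]}
    - {"claw": 0.65, "delta_pos": [0, 0, 0], "rotation": [0, 0, 0]}

```text
clock: 11.5
ee_pos: [0.5724, 0.0475, 0.0266]
tool_rot: [3.142, -0.0, -0.194]
ft_force: [-0.0, 1.3, 0.4]
grip_width: 0.0563
```

arm_command:
  rows:
    - {"claw": 0.65, "delta_pos": [0, 0, 1], "rotation": [0, 0, 0]}
    - {"claw": 0.65, "delta_pos": [0, 0, 3], "rotation": [0, 0, 0]}
    - {"claw": 0.65, "delta_pos": [0, 0, 4.5], "rotation": [0, 0, 0]}
    - {"claw": 0.65, "delta_pos": [0, 0, 4.5], "rotation": [0, 0, 0]}
    - {"claw": 0.65, "delta_pos": [0, 0, 4.5], "rotation": [0, 0, 0]}
    - {"claw": 0.65, "delta_pos": [0, 0, 4.5], "rotation": [0, 0, 0]}
    - {"claw": 0.65, "delta_pos": [0, 0, 0], "rotation": [0, 0, 0]}
    - {"claw": 0.65, "delta_pos": [0, 0, 0], "rotation": [0, 0, 0]}

```text
clock: 12.3
ee_pos: [0.5726, 0.0474, 0.2479]
tool_rot: [-3.14, -0.002, -0.194]
ft_force: [-0.8, 0.3, 0.3]
grip_width: 0.0566
```

```bash
python3 look.py w2 flute_root flute_joint flute_mid
```

```text
12.3 [0.5726 0.0474 0.2479] [-3.1398e+00 -2.1000e-03 -1.9430e-01] J [-0.88  0.39  0.96  1.79 -0.35  1.14 -1.57] F [-0.8  0.3  0.3] w 0.0566
cam [0.652 0.031 0.41 ]
flute_root 0.75 px 284 278 [0.4573 0.0662 0.045 ]
flute_joint 0.97 px 281 78 [0.6885 0.025  0.045 ]
flute_mid 0.56 px 282 185 [0.5744 0.0465 0.045 ]
```

View pics/w2.png

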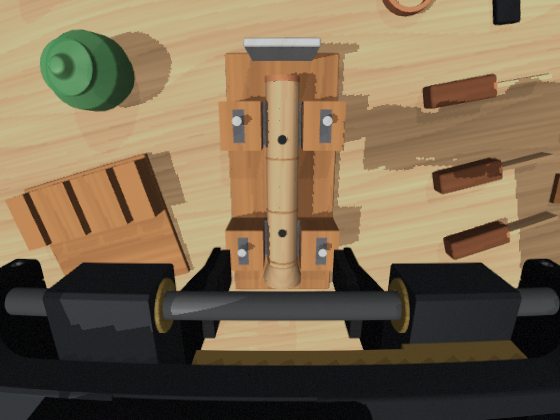

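The flute now lies turned end for end in both saddles: joint end at (282,78) facing the stop, flare at (283,275). Next I measure the rack, and recheck the studs from this view.

Run:
```python
from h import *
import pickle
m=pickle.load(open('pics/w2.pkl','rb'))
p=np.array([.5726,.0478,-.1931]);c,s=np.cos(p[2]),np.sin(p[2])
for q in [(237,121),(327,121),(242,253),(322,253)]:
    W=bp(m,q,.08);d=W[:2]-p[:2];print('stud',W.round(4),(1000*np.array([c*d[0]+s*d[1],-s*d[0]+c*d[1]])).round(1))
a=cv2.imread('pics/w1.png')[30:200,380:550]; b=cv2.imread('pics/w2.png')[145:285,0:200]
a=cv2.resize(a,(450,450),interpolation=cv2.INTER_CUBIC)  # x2.647
b=cv2.resize(b,None,fx=1.75,fy=1.75,interpolation=cv2.INTER_CUBIC)
o=np.zeros((450,800,3),np.uint8);o[:,:450]=a;o[:b.shape[0],450:]=b
cv2.imwrite('pics/rack.png',o)
```

```text
stud [0.6548 0.0761 0.08  ] [75.2 43.5]
stud [ 0.6376 -0.0111  0.08  ] [ 75.1 -45.3]
stud [0.5159 0.1033 0.08  ] [-66.3  43.6]
stud [0.4988 0.0162 0.08  ] [-66.3 -45.2]
```

View pics/rack.png

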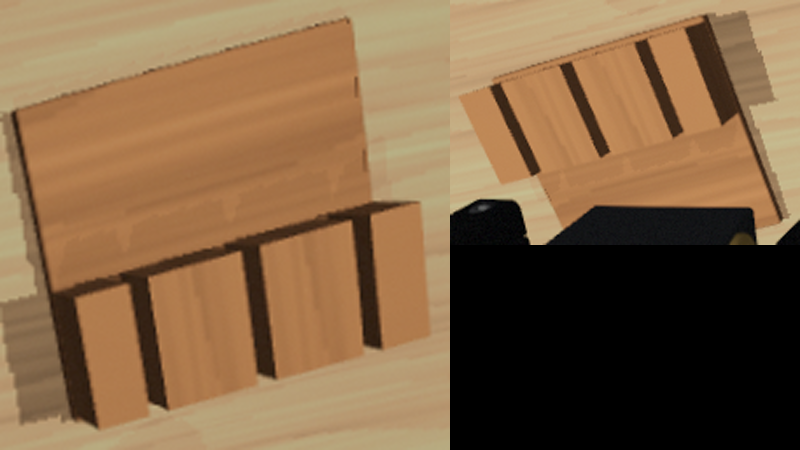

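Run:
```python
from h import *
import pickle
m1=pickle.load(open('pics/w1.pkl','rb'));m2=pickle.load(open('pics/w2.pkl','rb'))
A=[((76,296),(-35,-90,44)),((420,203),(-35,90,44)),((430,336),(35,90,44)),((98,429),(35,-90,44)),((14,112),(-130,-90,10)),((349,18),(-130,90,10)),
((129,282),(-35,-63,44)),((150,277),(-35,-53,44)),((239,252),(-35,-5,44)),((262,244),(-35,5,44)),((350,220),(-35,53,44)),((371,213),(-35,63,44))]
B=[((500,183),(-35,90,44)),((686,28),(35,-90,44)),((722,124),(-35,-90,44)),((460,95),(35,90,44)),((490,85),(35,63,44)),((503,82),(35,53,44)),((561,64),(35,5,44)),((573,60),(35,-5,44)),((637,42),(35,-53,44)),((650,38),(35,-63,44)),((531,176),(-35,63,44)),((540,174),(-35,53,44)),((600,156),(-35,5,44)),((609,152),(-35,-5,44)),((673,136),(-35,-53,44)),((683,132),(-35,-63,44))]
fa=lambda q:(380+q[0]/2.647,30+q[1]/2.647); fb=lambda q:((q[0]-450)/1.75,145+q[1]/1.75)
a=[fa(q) for q,_ in A];la=np.array([l for _,l in A])/1000.
b=[fb(q) for q,_ in B];lb=np.array([l for _,l in B])/1000.
for o,l in(((m1,a),la),((m2,b),lb)):
    r=fitpose([o],l,[.6,.3,0]);print(r.x.round(4),r.fun.reshape(-1,2).round(1).tolist())
N=np.nan
r=fitpose([(m1,a+[(N,N)]*len(B)),(m2,[(N,N)]*len(A)+b)],np.vstack([la,lb]),[.6,.3,0]);p=r.x;print('rack',p.round(4))
for y in(-.058,0,.058):
    print('handle target',(p[:2]+[-.077*np.cos(p[2])-y*np.sin(p[2]),-.077*np.sin(p[2])+y*np.cos(p[2])]).round(4))
```

```text
[0.5965 0.2962 0.0618] [[-0.4, 0.7], [0.1, -0.8], [0.1, 0.1], [0.3, 0.5], [0.2, -1.2], [1.5, -1.1], [-0.4, 0.3], [-1.0, 0.1], [0.6, -0.4], [-0.8, 0.6], [0.5, -0.0], [-0.3, 0.6]]
[0.5963 0.2945 0.0562] [[0.7, 0.0], [-0.3, -0.5], [0.3, 1.1], [-0.9, -0.5], [-0.4, -0.2], [-1.1, -0.6], [-0.8, -0.3], [-0.4, -0.1], [-1.1, -0.2], [-0.8, -0.2], [0.4, -0.5], [1.8, -1.1], [0.3, 0.7], [2.2, 1.2], [0.4, 1.3], [2.1, 1.7]]
rack [0.5963 0.2952 0.0574]
handle target [0.5228 0.2329]
handle target [0.5194 0.2908]
handle target [0.5161 0.3487]
```

arm_command:
  rows:
    - {"claw": 0.65, "delta_pos": [-0.4, -3.7, 0.5], "rotation": [0, 0, 0.14]}
    - {"claw": 0.65, "delta_pos": [-0.4, -3.7, 0.5], "rotation": [0, 0, 0.14]}
    - {"claw": 0.65, "delta_pos": [-0.4, -3.7, 0.5], "rotation": [0, 0, 0.14]}
    - {"claw": 0.65, "delta_pos": [-0.4, -3.7, 0.5], "rotation": [0, 0, 0.14]}
    - {"claw": 0.65, "delta_pos": [-0.4, -3.7, 0.5], "rotation": [0, 0, 0.14]}
    - {"claw": 0.65, "delta_pos": [-0.4, -3.7, 0.5], "rotation": [0, 0, 0.14]}

```text
clock: 13.1
ee_pos: [0.5474, -0.1757, 0.2755]
tool_rot: [-3.14, 0.002, 0.651]
ft_force: [0.1, 0.5, 0.6]
grip_width: 0.0568
```

arm_command:
  rows:
    - {"claw": 0.65, "delta_pos": [-0.4, -3.7, 0.5], "rotation": [0, 0, 0.14]}
    - {"claw": 0.65, "delta_pos": [-0.4, -3.7, 0.5], "rotation": [0, 0, 0.14]}
    - {"claw": 0.65, "delta_pos": [-0.4, -3.7, 0.5], "rotation": [0, 0, 0.14]}
    - {"claw": 0.65, "delta_pos": [-0.4, -3.7, 0.5], "rotation": [0, 0, 0.14]}
    - {"claw": 0.65, "delta_pos": [-0.4, -3.7, 0.5], "rotation": [0, 0, 0.17]}
    - {"claw": 0.65, "delta_pos": [0, 0, 0], "rotation": [0, 0, 0]}
    - {"claw": 0.65, "delta_pos": [0, 0, 0], "rotation": [0, 0, 0]}

```text
clock: 13.8
ee_pos: [0.5273, -0.3605, 0.3002]
tool_rot: [-3.139, -0.001, 1.352]
ft_force: [0.6, 0.3, -0.4]
grip_width: 0.0569
```

```bash
python3 look.py w3 keeper_a_mid scraper_a_mid scraper_a_blade
```

```text
13.8 [ 0.5273 -0.3605  0.3002] [-3.1393e+00 -5.0000e-04  1.3518e+00] J [ 0.05  0.41  0.68  1.55 -0.26  1.28  0.55] F [ 0.6  0.3 -0.4] w 0.0569
cam [ 0.546 -0.283  0.462]
keeper_a_mid 0.62 px 252 192 [ 0.4812 -0.3781  0.018 ]
scraper_a_mid 0.78 px 337 18 [ 0.6387 -0.1829  0.013 ]
scraper_a_mid 0.22 px 417 54 [ 0.7335 -0.2452  0.013 ]
scraper_a_blade 0.69 px 348 75 [ 0.6408 -0.2536  0.013 ]
```

View pics/w3.png

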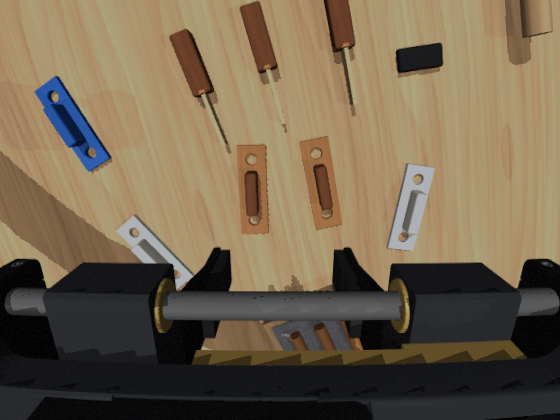

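The picture shows the two wooden keepers with dark ribs at (252,190) and (320,183). The blue plate at (72,124) and the white ones at (155,255) and (410,207) are look-alikes.

```bash
cat > kf.py <<'E'
from h import *
import pickle
m=pickle.load(open('pics/w3.pkl','rb'))
L=np.array([(-20,65,8),(20,65,8),(20,-65,8),(-20,-65,8),(0,45,8),(0,-45,8)])/1000.
for uv in ([(238,146),(266,145),(268,234),(242,234),(251,160),(254,220)],[(300,140),(328,137),(341,225),(314,229),(316,154),(325,212)]):
    r=fitpose([(m,uv)],L,[.5,-.37,0]);print(r.x.round(4),'toolyaw',(np.pi/2+r.x[2]).round(4),r.fun.reshape(-1,2).round(1).tolist())
for mid,tip in(((192,63),(226,150)),((259,37),(284,130)),((341,20),(353,108))):
    a=bp(m,mid,.026);b=bp(m,tip,.024);print(a.round(4),b.round(4),np.arctan2(*(b-a)[1::-1]).round(3))
E
python3 kf.py
```

```text
[ 0.4816 -0.3782 -0.2072] toolyaw 1.3636 [[-0.9, -0.2], [-0.1, 0.4], [0.1, -0.6], [-0.5, -0.3], [1.0, -0.0], [0.3, 0.9]]
[ 0.5786 -0.3894 -0.0394] toolyaw 1.5314 [[-0.3, 1.6], [0.4, -0.6], [-0.5, -0.6], [-0.1, -0.1], [0.2, -0.7], [0.3, 2.0]]
[ 0.4484 -0.1963  0.026 ] [ 0.4619 -0.3116  0.024 ] -1.455
[ 0.5378 -0.1861  0.026 ] [ 0.5435 -0.3031  0.024 ] -1.522
[ 0.6401 -0.1885  0.026 ] [ 0.6373 -0.2948  0.024 ] -1.598
```

arm_command:
  rows:
    - {"claw": 0.6, "delta_pos": [-4.64, -1.8, 0], "rotation": [0, 0, 0.01]}
    - {"claw": 0.6, "delta_pos": [0, 0, -4.5], "rotation": [0, 0, 0]}
    - {"claw": 0.6, "delta_pos": [0, 0, -4.5], "rotation": [0, 0, 0]}
    - {"claw": 0.6, "delta_pos": [0, 0, -4.5], "rotation": [0, 0, 0]}
    - {"claw": 0.6, "delta_pos": [0, 0, -4.5], "rotation": [0, 0, 0]}
    - {"claw": 0.6, "delta_pos": [0, 0, -4.5], "rotation": [0, 0, 0]}
    - {"claw": 0.6, "delta_pos": [0, 0, 0], "rotation": [0, 0, 0]}
    - {"claw": 0.6, "delta_pos": [0, 0, 0], "rotation": [0, 0, 0]}

```text
clock: 14.8
ee_pos: [0.4825, -0.3769, 0.077]
tool_rot: [-3.141, -0.0, 1.367]
ft_force: [0.2, -0.2, 0.6]
grip_width: 0.0522
```

```bash
python3 look.py w4 keeper_a_mid; python3 -c "
import cv2;im=cv2.imread('pics/w4.png');cv2.imwrite('pics/w4s.png',cv2.resize(im,(448,336)))"
```

```text
14.8 [ 0.4825 -0.3769  0.077 ] [-3.1411 -0.      1.367 ] J [ 0.18  0.58  0.58  1.85 -0.42  0.84  0.76] F [ 0.2 -0.2  0.6] w 0.0522
cam [ 0.5   -0.299  0.239]
keeper_a_mid 0.64 px 279 231 [ 0.4817 -0.3787  0.018 ]
```

View pics/w4s.png

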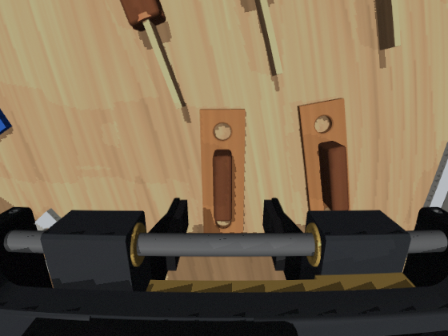

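The keeper is centred between the fingers, its rib at (222,185) in the reduced view.

arm_command:
  rows:
    - {"claw": 0.6, "delta_pos": [-0.1, -0.1, -4], "rotation": [0, 0, 0]}
    - {"claw": 0.6, "delta_pos": [0, 0, -2], "rotation": [0, 0, 0]}
    - {"claw": 0.6, "delta_pos": [0, 0, -0.6], "rotation": [0, 0, 0]}
    - {"claw": 0.6, "delta_pos": [0, 0, 0], "rotation": [0, 0, 0]}

```text
clock: 15.3
ee_pos: [0.4818, -0.3791, 0.0119]
tool_rot: [3.14, 0.001, 1.366]
ft_force: [-0.3, -1.1, 0.7]
grip_width: 0.052
```

arm_command:
  rows:
    - {"claw": 0, "delta_pos": [0, 0, 0], "rotation": [0, 0, 0]}
    - {"claw": 0, "delta_pos": [0, 0, 0], "rotation": [0, 0, 0]}
    - {"claw": 0, "delta_pos": [0, 0, 0], "rotation": [0, 0, 0]}
    - {"claw": 0, "delta_pos": [0, 0, 0], "rotation": [0, 0, 0]}
    - {"claw": 0, "delta_pos": [0, 0, 0], "rotation": [0, 0, 0]}
    - {"claw": 0, "delta_pos": [0, 0, 0], "rotation": [0, 0, 0]}
    - {"claw": 0, "delta_pos": [0, 0, 0], "rotation": [0, 0, 0]}

```text
clock: 16.0
ee_pos: [0.4807, -0.3784, 0.0107]
tool_rot: [-3.141, -0.0, 1.366]
ft_force: [-1.1, 1.1, 2.9]
grip_width: 0.0156
```

arm_command:
  rows:
    - {"claw": 0, "delta_pos": [0, 0, 0], "rotation": [0, 0, 0]}
    - {"claw": 0, "delta_pos": [0, 0, 1], "rotation": [0, 0, 0]}
    - {"claw": 0, "delta_pos": [0, 0, 3], "rotation": [0, 0, 0]}
    - {"claw": 0, "delta_pos": [0, 0, 0], "rotation": [0, 0, 0]}

```text
clock: 16.4
ee_pos: [0.4828, -0.3805, 0.0539]
tool_rot: [3.135, 0.003, 1.365]
ft_force: [0.9, -1.4, -2.2]
grip_width: 0.0158
```

arm_command:
  rows:
    - {"claw": 0, "delta_pos": [0, 0, 4], "rotation": [0, 0, 0.012]}
    - {"claw": 0, "delta_pos": [0.25, 4.0, 4], "rotation": [0, 0, 0]}
    - {"claw": 0, "delta_pos": [0.25, 4.0, 3], "rotation": [0, 0, 0]}
    - {"claw": 0, "delta_pos": [0.25, 4.0, 3], "rotation": [0, 0, 0]}
    - {"claw": 0, "delta_pos": [0.25, 4.0, 0], "rotation": [0, 0, 0]}
    - {"claw": 0, "delta_pos": [0.25, 4.0, 0], "rotation": [0, 0, 0]}
    - {"claw": 0, "delta_pos": [0.25, 4.0, 0], "rotation": [0, 0, 0]}
    - {"claw": 0, "delta_pos": [0.25, 4.0, 0], "rotation": [0, 0, 0]}

```text
clock: 17.2
ee_pos: [0.4977, -0.1014, 0.1855]
tool_rot: [-3.141, -0.0, 1.378]
ft_force: [0.3, 0.7, -2.2]
grip_width: 0.0158
```

arm_command:
  rows:
    - {"claw": 0, "delta_pos": [0.25, 4.0, 0], "rotation": [0, 0, 0]}
    - {"claw": 0, "delta_pos": [0.25, 4.0, 0], "rotation": [0, 0, 0]}
    - {"claw": 0, "delta_pos": [0.25, 4.0, 0], "rotation": [0, 0, 0]}
    - {"claw": 0, "delta_pos": [0.21, 3.8, 0], "rotation": [0, 0, 0]}
    - {"claw": 0, "delta_pos": [0, 0, -3], "rotation": [0, 0, 0]}
    - {"claw": 0, "delta_pos": [0, 0, -3], "rotation": [0, 0, 0]}
    - {"claw": 0, "delta_pos": [0, 0, 0], "rotation": [0, 0, 0]}
    - {"claw": 0, "delta_pos": [0, 0, 0], "rotation": [0, 0, 0]}

```text
clock: 18.0
ee_pos: [0.5075, 0.0543, 0.1258]
tool_rot: [-3.141, 0.001, 1.377]
ft_force: [0.7, 0.6, -2.8]
grip_width: 0.016
```

```bash
python3 look.py w5 keeper_a_mid; python3 -c "
from cell import ctrl
import cv2;im=cv2.imread('pics/w5.png')
a=ctrl.camera('scene')
import numpy as np
cv2.imwrite('pics/w5s.png',np.hstack([cv2.resize(im,(480,360)),cv2.resize(a[165:255,270:350],(320,360),interpolation=cv2.INTER_CUBIC)]))"
```

```text
18.0 [0.5075 0.0543 0.1258] [-3.1409e+00  8.0000e-04  1.3771e+00] J [-0.63  0.35  0.55  2.04 -0.24  0.81 -0.14] F [ 0.7  0.6 -2.8] w 0.016
cam [0.524 0.133 0.287]
keeper_a_mid 0.58 px 282 268 [ 0.498  -0.0015  0.018 ]
```

View pics/w5s.png

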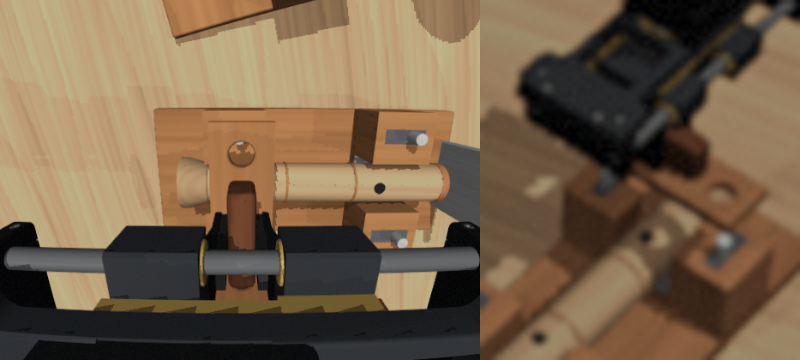

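arm_command:
  rows:
    - {"claw": 0, "delta_pos": [0, 0.55, 0], "rotation": [0, 0, 0]}
    - {"claw": 0, "delta_pos": [0, 0, -2], "rotation": [0, 0, 0]}
    - {"claw": 0, "delta_pos": [0, 0, -1], "rotation": [0, 0, 0]}
    - {"claw": 0, "delta_pos": [0, 0, 0], "rotation": [0, 0, 0]}
    - {"claw": 0, "delta_pos": [0, 0, 0], "rotation": [0, 0, 0]}

```text
clock: 18.65
ee_pos: [0.5079, 0.0602, 0.0961]
tool_rot: [3.141, -0.0, 1.377]
ft_force: [0.2, 0.4, -2.0]
grip_width: 0.0155
```

arm_command:
  rows:
    - {"claw": 0, "delta_pos": [0, 0, -0.4], "rotation": [0, 0, 0]}
    - {"claw": 0, "delta_pos": [0, 0, -0.4], "rotation": [0, 0, 0]}
    - {"claw": 0, "delta_pos": [0, 0, 0], "rotation": [0, 0, 0]}
    - {"claw": 0, "delta_pos": [0, 0, 0], "rotation": [0, 0, 0]}

```text
clock: 19.05
ee_pos: [0.5077, 0.0602, 0.0878]
tool_rot: [-3.142, 0.0, 1.378]
ft_force: [0.5, 0.4, -1.5]
grip_width: 0.0159
```

arm_command:
  rows:
    - {"claw": 0, "delta_pos": [0, 0, -0.5], "rotation": [0, 0, 0]}
    - {"claw": 0, "delta_pos": [0, 0, -0.4], "rotation": [0, 0, 0]}
    - {"claw": 0, "delta_pos": [0, 0, 0], "rotation": [0, 0, 0]}
    - {"claw": 0, "delta_pos": [0, 0, 0], "rotation": [0, 0, 0]}

```text
clock: 19.45
ee_pos: [0.5076, 0.0602, 0.0786]
tool_rot: [-3.141, 0.0, 1.378]
ft_force: [0.6, -1.3, -1.9]
grip_width: 0.0159
```

arm_command:
  rows:
    - {"claw": 0, "delta_pos": [0, 0, -0.15], "rotation": [0, 0, 0]}
    - {"claw": 0, "delta_pos": [0, 0, 0], "rotation": [0, 0, 0]}
    - {"claw": 0, "delta_pos": [0, 0, 0], "rotation": [0, 0, 0]}

```text
clock: 19.75
ee_pos: [0.5078, 0.0602, 0.0773]
tool_rot: [3.141, -0.0, 1.378]
ft_force: [-0.8, -0.3, -1.4]
grip_width: 0.016
```

arm_command:
  rows:
    - {"claw": 0, "delta_pos": [0, 0, -0.1], "rotation": [0, 0, 0]}
    - {"claw": 0, "delta_pos": [0, 0, 0], "rotation": [0, 0, 0]}
    - {"claw": 0.5, "delta_pos": [0, 0, 0], "rotation": [0, 0, 0]}
    - {"claw": 0.5, "delta_pos": [0, 0, 0], "rotation": [0, 0, 0]}
    - {"claw": 0.5, "delta_pos": [0, 0, 0], "rotation": [0, 0, 0]}
    - {"claw": 0.5, "delta_pos": [0, 0, 0], "rotation": [0, 0, 0]}
    - {"claw": 0.5, "delta_pos": [0, 0, 0], "rotation": [0, 0, 0]}

```text
clock: 20.45
ee_pos: [0.5078, 0.0602, 0.0763]
tool_rot: [3.141, -0.0, 1.378]
ft_force: [-0.2, 0.3, -0.4]
grip_width: 0.0419
```

arm_command:
  rows:
    - {"claw": 0.5, "delta_pos": [0, 0, 1], "rotation": [0, 0, 0]}
    - {"claw": 0.5, "delta_pos": [0, 0, 4], "rotation": [0, 0, 0]}
    - {"claw": 0.5, "delta_pos": [0, 0, 4.5], "rotation": [0, 0, 0]}
    - {"claw": 0.6, "delta_pos": [0, 0, 0], "rotation": [0, 0, 0]}
    - {"claw": 0.6, "delta_pos": [0, 0, 0], "rotation": [0, 0, 0]}

```text
clock: 20.95
ee_pos: [0.5084, 0.0605, 0.1728]
tool_rot: [3.139, -0.002, 1.378]
ft_force: [-0.6, -0.3, -0.7]
grip_width: 0.0502
```

```bash
python3 look.py w6 keeper_a_mid; python3 -c "
from cell import ctrl
import cv2;im=cv2.imread('pics/w6.png')
a=ctrl.camera('scene');b=ctrl.camera('side')
import numpy as np
cv2.imwrite('pics/w6s.png',np.hstack([cv2.resize(im,(400,300)),cv2.resize(b[150:250,200:330],(390,300),interpolation=cv2.INTER_CUBIC)]))
from h import *
for n in('scene','side'):
  for d in ctrl.place_of(n,'keeper_a_mid'):
    r,c=d['location'];print(n,round(d['confidence'],2),int(c),int(r),bp(ctrl.camera_model(n),(c,r),.018).round(3),bp(ctrl.camera_model(n),(c,r),.084).round(3))
"
```

```text
20.95 [0.5084 0.0605 0.1728] [ 3.1391e+00 -2.0000e-03  1.3780e+00] J [-0.68  0.28  0.58  2.   -0.19  0.91 -0.19] F [-0.6 -0.3 -0.7] w 0.0502
cam [0.524 0.138 0.335]
keeper_a_mid 0.73 px 282 215 [0.5067 0.0405 0.018 ]
scene 0.67 316 213 [0.449 0.037 0.018] [0.504 0.06  0.084]
side 0.93 255 192 [0.556 0.127 0.018] [0.523 0.066 0.084]
side 0.69 351 218 [ 0.764 -0.132  0.018] [ 0.716 -0.175  0.084]
```

View pics/w6s.png

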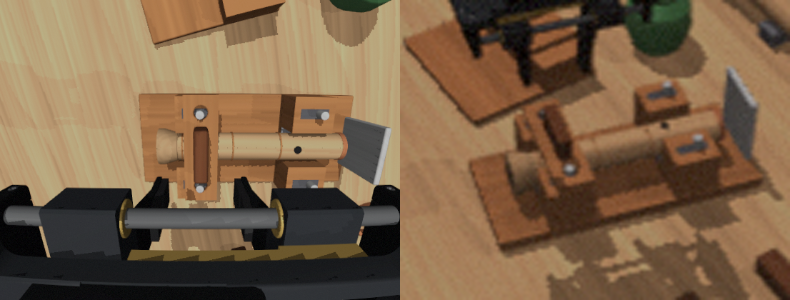

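Keeper one lies flat, with both studs showing through its holes at (200,114) and (200,188). Next is keeper two.

arm_command:
  rows:
    - {"claw": 0.6, "delta_pos": [0.6, -4.0, 1], "rotation": [0, 0, 0.015]}
    - {"claw": 0.6, "delta_pos": [0.6, -4.0, 1], "rotation": [0, 0, 0.015]}
    - {"claw": 0.6, "delta_pos": [0.6, -4.0, 1], "rotation": [0, 0, 0.015]}
    - {"claw": 0.6, "delta_pos": [0.6, -4.0, 0], "rotation": [0, 0, 0.015]}
    - {"claw": 0.6, "delta_pos": [0.6, -4.0, 0], "rotation": [0, 0, 0.015]}
    - {"claw": 0.6, "delta_pos": [0.6, -4.0, 0], "rotation": [0, 0, 0.015]}
    - {"claw": 0.6, "delta_pos": [0.6, -4.0, 0], "rotation": [0, 0, 0.015]}
    - {"claw": 0.6, "delta_pos": [0.6, -4.0, 0], "rotation": [0, 0, 0.015]}

```text
clock: 22.05
ee_pos: [0.5555, -0.2612, 0.2004]
tool_rot: [-3.14, -0.0, 1.498]
ft_force: [0.5, 0.2, -0.1]
grip_width: 0.0525
```

arm_command:
  rows:
    - {"claw": 0.6, "delta_pos": [0.6, -4.0, 0], "rotation": [0, 0, 0.015]}
    - {"claw": 0.6, "delta_pos": [0.6, -4.0, 0], "rotation": [0, 0, 0.015]}
    - {"claw": 0.6, "delta_pos": [0.6, -4.0, 0], "rotation": [0, 0, 0]}
    - {"claw": 0.6, "delta_pos": [0, 0, 0], "rotation": [0, 0, 0]}
    - {"claw": 0.6, "delta_pos": [0, 0, 0], "rotation": [0, 0, 0]}
    - {"claw": 0.6, "delta_pos": [0, 0, 0], "rotation": [0, 0, 0]}

```text
clock: 22.65
ee_pos: [0.5739, -0.3783, 0.2004]
tool_rot: [-3.14, -0.002, 1.529]
ft_force: [0.3, 0.7, 0.0]
grip_width: 0.0523
```

```bash
cat > ms.py <<'E'
import sys
from h import *
tag,t,z=sys.argv[1],sys.argv[2],float(sys.argv[3])
s=ctrl.read_state();print(round(s['clock'],2),s['ee_pos'].round(4),s['tool_rot'].round(4),s['joint_pos'].round(2))
m=ctrl.camera_model('wrist');im=ctrl.camera('wrist');cv2.imwrite(f'pics/{tag}.png',im)
import pickle;pickle.dump(m,open(f'pics/{tag}.pkl','wb'))
for d in ctrl.masks_of('wrist',t):
    cs,_=cv2.findContours(d['mask'].astype(np.uint8),0,cv2.CHAIN_APPROX_NONE);c=max(cs,key=cv2.contourArea)[:,0]
    W=np.array([bp(m,q,z)[:2] for q in c])*1000
    r=cv2.minAreaRect(W.astype(np.float32));bx=cv2.boxPoints(r);e=max((bx[1]-bx[0],bx[2]-bx[1]),key=np.linalg.norm)
    col=im[d['mask']].mean(0).round();print(t,round(d['confidence'],2),'px',np.round(d['bbox']),'ctr',np.round(r[0],1),'size',np.round(r[1],1),'longaxis',round(float(np.arctan2(e[1],e[0])),3),'bgr',col)
for d in ctrl.place_of('wrist',t if len(sys.argv)<5 else sys.argv[4]): print('pt',round(d['confidence'],2),np.round(d['location'][::-1]),bp(m,d['location'][::-1],z).round(4))
E
python3 ms.py w7 keeper_b_mid .010
```

```text
22.65 [ 0.5739 -0.3783  0.2004] [-3.1404e+00 -1.7000e-03  1.5290e+00] [ 0.12  0.56  0.62  1.55 -0.35  1.14  0.77]
keeper_b_mid 0.97 px [ 64. 236.  75.  86.] ctr [ 300.1 -427.2] size [65.2 98.6] longaxis -1.109 bgr [110. 117. 120.]
keeper_b_mid 0.87 px [13. 96. 26. 74.] ctr [ 286.1 -262.5] size [77.4 33.4] longaxis 1.327 bgr [125.  65.  32.]
keeper_b_mid 0.75 px [284. 194.  32. 114.] ctr [ 579.9 -388.2] size [128.7  40.9] longaxis 1.555 bgr [ 60.  96. 142.]
keeper_b_mid 0.67 px [395. 240.  66. 102.] ctr [ 701.7 -449.2] size [123.4  45.2] longaxis 1.234 bgr [156. 155. 153.]
pt 0.85 [ 62. 249.] [ 0.303  -0.4418  0.01  ]
pt 0.8 [289. 200.] [ 0.5819 -0.3913  0.01  ]
pt 0.58 [395. 250.] [ 0.7065 -0.4578  0.01  ]
```

arm_command:
  rows:
    - {"claw": 0.6, "delta_pos": [0.53, -1.1, -3.5], "rotation": [0, 0, 0.012]}
    - {"claw": 0.6, "delta_pos": [0, 0, -4], "rotation": [0, 0, 0]}
    - {"claw": 0.6, "delta_pos": [0, 0, -4], "rotation": [0, 0, 0]}
    - {"claw": 0.6, "delta_pos": [0, 0, -4], "rotation": [0, 0, 0]}
    - {"claw": 0.6, "delta_pos": [0, 0, -2], "rotation": [0, 0, 0]}
    - {"claw": 0.6, "delta_pos": [0, 0, -1.4], "rotation": [0, 0, 0]}
    - {"claw": 0.6, "delta_pos": [0, 0, 0], "rotation": [0, 0, 0]}
    - {"claw": 0.6, "delta_pos": [0, 0, 0], "rotation": [0, 0, 0]}

```text
clock: 23.6
ee_pos: [0.5798, -0.391, 0.0135]
tool_rot: [3.14, 0.001, 1.54]
ft_force: [0.3, 0.7, -0.4]
grip_width: 0.0522
```

arm_command:
  rows:
    - {"claw": 0, "delta_pos": [0, 0, 0], "rotation": [0, 0, 0]}
    - {"claw": 0, "delta_pos": [0, 0, 0], "rotation": [0, 0, 0]}
    - {"claw": 0, "delta_pos": [0, 0, 0], "rotation": [0, 0, 0]}
    - {"claw": 0, "delta_pos": [0, 0, 0], "rotation": [0, 0, 0]}
    - {"claw": 0, "delta_pos": [0, 0, 0], "rotation": [0, 0, 0]}
    - {"claw": 0, "delta_pos": [0, 0, 0], "rotation": [0, 0, 0]}
    - {"claw": 0, "delta_pos": [0, 0, 0], "rotation": [0, 0, 0]}
    - {"claw": 0, "delta_pos": [0, 0, 0], "rotation": [0, 0, 0]}

```text
clock: 24.4
ee_pos: [0.579, -0.3908, 0.0125]
tool_rot: [3.142, -0.0, 1.54]
ft_force: [-0.3, 0.7, 2.4]
grip_width: 0.0158
```

arm_command:
  rows:
    - {"claw": 0, "delta_pos": [0, 0, 1], "rotation": [0, 0, 0]}
    - {"claw": 0, "delta_pos": [0, 0, 4], "rotation": [0, 0, 0]}
    - {"claw": 0, "delta_pos": [0, 0, 4], "rotation": [0, 0, 0]}
    - {"claw": 0, "delta_pos": [0, 0, 4], "rotation": [0, 0, 0]}
    - {"claw": 0, "delta_pos": [0, 0, 0], "rotation": [0, 0, 0]}

```text
clock: 24.9
ee_pos: [0.5818, -0.3938, 0.1496]
tool_rot: [3.131, 0.006, 1.539]
ft_force: [0.5, -1.5, -1.4]
grip_width: 0.0161
```

arm_command:
  rows:
    - {"claw": 0, "delta_pos": [0.56, 3.52, 2], "rotation": [0, 0, -0.0135]}
    - {"claw": 0, "delta_pos": [0.56, 3.52, 2], "rotation": [0, 0, -0.0135]}
    - {"claw": 0, "delta_pos": [0.56, 3.52, 0], "rotation": [0, 0, -0.0135]}
    - {"claw": 0, "delta_pos": [0.56, 3.52, 0], "rotation": [0, 0, -0.0135]}
    - {"claw": 0, "delta_pos": [0.56, 3.52, 0], "rotation": [0, 0, -0.0135]}
    - {"claw": 0, "delta_pos": [0.56, 3.52, 0], "rotation": [0, 0, -0.0135]}
    - {"claw": 0, "delta_pos": [0.56, 3.52, 0], "rotation": [0, 0, -0.0135]}
    - {"claw": 0, "delta_pos": [0.56, 3.52, 0], "rotation": [0, 0, -0.0135]}

```text
clock: 25.7
ee_pos: [0.6234, -0.1075, 0.1817]
tool_rot: [-3.141, -0.0, 1.431]
ft_force: [0.9, -0.2, -1.4]
grip_width: 0.0159
```

arm_command:
  rows:
    - {"claw": 0, "delta_pos": [0.56, 3.52, 0], "rotation": [0, 0, -0.0135]}
    - {"claw": 0, "delta_pos": [0.56, 3.52, 0], "rotation": [0, 0, -0.0135]}
    - {"claw": 0, "delta_pos": [0.56, 3.52, 0], "rotation": [0, 0, -0.0135]}
    - {"claw": 0, "delta_pos": [0.56, 3.52, 0], "rotation": [0, 0, -0.0135]}
    - {"claw": 0, "delta_pos": [0, 0, -3], "rotation": [0, 0, 0]}
    - {"claw": 0, "delta_pos": [0, 0, -2.5], "rotation": [0, 0, 0]}
    - {"claw": 0, "delta_pos": [0, 0, 0], "rotation": [0, 0, 0]}
    - {"claw": 0, "delta_pos": [0, 0, 0], "rotation": [0, 0, 0]}

```text
clock: 26.5
ee_pos: [0.646, 0.0312, 0.1272]
tool_rot: [-3.141, 0.001, 1.377]
ft_force: [0.5, -0.4, -0.4]
grip_width: 0.016
```

```bash
python3 look.py w8; python3 -c "
import cv2;im=cv2.imread('pics/w8.png')
cv2.imwrite('pics/w8s.png',cv2.resize(im[100:320,150:430],None,fx=2,fy=2,interpolation=cv2.INTER_CUBIC))"
```

```text
26.5 [0.646  0.0312 0.1272] [-3.1408e+00  7.0000e-04  1.3772e+00] J [-0.53  0.57  0.6   1.73 -0.38  0.96  0.02] F [ 0.5 -0.4 -0.4] w 0.016
cam [0.663 0.11  0.289]
```

View pics/w8s.png

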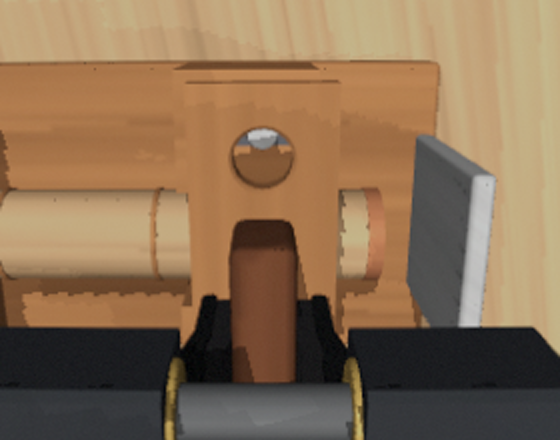

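The stud shows in line with the hole at (263,140), so the keeper can come down.

arm_command:
  rows:
    - {"claw": 0, "delta_pos": [0.03, 0.1, -2], "rotation": [0, 0, 0]}
    - {"claw": 0, "delta_pos": [0, 0, -1], "rotation": [0, 0, 0]}
    - {"claw": 0, "delta_pos": [0, 0, -0.4], "rotation": [0, 0, 0]}
    - {"claw": 0, "delta_pos": [0, 0, -0.4], "rotation": [0, 0, 0]}
    - {"claw": 0, "delta_pos": [0, 0, 0], "rotation": [0, 0, 0]}
    - {"claw": 0, "delta_pos": [0, 0, 0], "rotation": [0, 0, 0]}

```text
clock: 27.15
ee_pos: [0.6469, 0.0325, 0.0899]
tool_rot: [3.141, -0.0, 1.378]
ft_force: [0.3, 0.7, -1.4]
grip_width: 0.0152
```

arm_command:
  rows:
    - {"claw": 0, "delta_pos": [0, 0, -0.4], "rotation": [0, 0, 0]}
    - {"claw": 0, "delta_pos": [0, 0, -0.4], "rotation": [0, 0, 0]}
    - {"claw": 0, "delta_pos": [0, 0, 0], "rotation": [0, 0, 0]}
    - {"claw": 0, "delta_pos": [0, 0, 0], "rotation": [0, 0, 0]}

```text
clock: 27.55
ee_pos: [0.6464, 0.0327, 0.0811]
tool_rot: [-3.141, 0.0, 1.378]
ft_force: [-0.7, 0.5, -2.3]
grip_width: 0.0158
```

arm_command:
  rows:
    - {"claw": 0, "delta_pos": [0, 0, -0.2], "rotation": [0, 0, 0]}
    - {"claw": 0, "delta_pos": [0, 0, -0.1], "rotation": [0, 0, 0]}
    - {"claw": 0, "delta_pos": [0, 0, 0], "rotation": [0, 0, 0]}
    - {"claw": 0.5, "delta_pos": [0, 0, 0], "rotation": [0, 0, 0]}
    - {"claw": 0.5, "delta_pos": [0, 0, 0], "rotation": [0, 0, 0]}
    - {"claw": 0.5, "delta_pos": [0, 0, 0], "rotation": [0, 0, 0]}
    - {"claw": 0.5, "delta_pos": [0, 0, 0], "rotation": [0, 0, 0]}
    - {"claw": 0.5, "delta_pos": [0, 0, 0], "rotation": [0, 0, 0]}

```text
clock: 28.35
ee_pos: [0.6466, 0.0327, 0.0784]
tool_rot: [3.141, -0.0, 1.378]
ft_force: [-0.1, -0.2, -0.5]
grip_width: 0.0418
```

arm_command:
  rows:
    - {"claw": 0.5, "delta_pos": [0, 0, 1], "rotation": [0, 0, 0]}
    - {"claw": 0.5, "delta_pos": [0, 0, 4], "rotation": [0, 0, 0]}
    - {"claw": 0.5, "delta_pos": [0, 0, 4.5], "rotation": [0, 0, 0]}
    - {"claw": 0.5, "delta_pos": [-3, 1, 4], "rotation": [0, 0, 0]}
    - {"claw": 0.5, "delta_pos": [-3, 0, 4], "rotation": [0, 0, 0]}
    - {"claw": 0.5, "delta_pos": [0, 0, 0], "rotation": [0, 0, 0]}
    - {"claw": 0.5, "delta_pos": [0, 0, 0], "rotation": [0, 0, 0]}

```text
clock: 29.05
ee_pos: [0.5873, 0.0425, 0.2544]
tool_rot: [3.139, -0.002, 1.378]
ft_force: [-0.7, -0.0, -0.2]
grip_width: 0.0441
```

```bash
python3 look.py w9; python3 -c "
import cv2;im=cv2.imread('pics/w9.png')
from cell import ctrl
import numpy as np
b=ctrl.camera('side')
o=np.hstack([cv2.resize(im[:300],(448,240)),cv2.resize(b[160:240,215:325],(330,240),interpolation=cv2.INTER_CUBIC)])
cv2.imwrite('pics/w9s.png',o)"
```

```text
29.05 [0.5873 0.0425 0.2544] [ 3.1388e+00 -2.5000e-03  1.3779e+00] J [-0.67  0.34  0.69  1.74 -0.24  1.14 -0.1 ] F [-0.7 -0.  -0.2] w 0.0441
cam [0.603 0.12  0.416]
```

View pics/w9s.png

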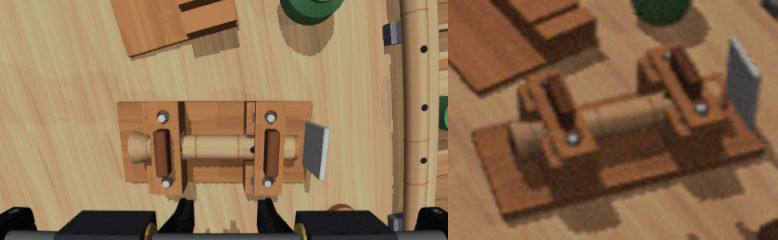

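Both keepers lie flat, with studs through all four holes. Scrapers next.

arm_command:
  rows:
    - {"claw": 0.5, "delta_pos": [-1, -4, 1], "rotation": [0, 0, 0.05]}
    - {"claw": 0.5, "delta_pos": [-1, -4, 1], "rotation": [0, 0, 0.05]}
    - {"claw": 0.5, "delta_pos": [-1, -4, 1], "rotation": [0, 0, 0.05]}
    - {"claw": 0.5, "delta_pos": [-1, -4, 1], "rotation": [0, 0, 0.05]}
    - {"claw": 0.5, "delta_pos": [-1, -4, 0], "rotation": [0, 0, 0]}
    - {"claw": 0.5, "delta_pos": [0, -4, 0], "rotation": [0, 0, 0]}
    - {"claw": 0.5, "delta_pos": [0, 0, 0], "rotation": [0, 0, 0]}
    - {"claw": 0.5, "delta_pos": [0, 0, 0], "rotation": [0, 0, 0]}

```text
clock: 29.95
ee_pos: [0.5368, -0.1985, 0.2911]
tool_rot: [-3.139, 0.0, 1.575]
ft_force: [1.3, 0.5, -0.8]
grip_width: 0.0433
```

```bash
python3 ms.py w10 scraper_a_mid .013
python3 - <<'E'
from h import *
import pickle
m=pickle.load(open('pics/w10.pkl','rb'));im=cv2.imread('pics/w10.png')
hsv=cv2.cvtColor(im,cv2.COLOR_BGR2HSV)
for d in ctrl.place_of('wrist','scraper_a_blade'): print('blade',round(d['confidence'],2),np.round(d['location'][::-1]),bp(m,d['location'][::-1],.013).round(4))
E
```

```text
29.95 [ 0.5368 -0.1985  0.2911] [-3.1389e+00  2.0000e-04  1.5749e+00] [-0.31  0.29  0.75  1.72 -0.21  1.21  0.5 ]
scraper_a_mid 0.55 px [358. 186.  27. 104.] ctr [ 640.3 -215.9] size [152.5  31.8] longaxis 1.56 bgr [ 49.  71. 103.]
pt 0.84 [355. 163.] [ 0.6371 -0.1823  0.013 ]
blade 0.6 [355. 211.] [ 0.6409 -0.2514  0.013 ]
```

View pics/w10.png

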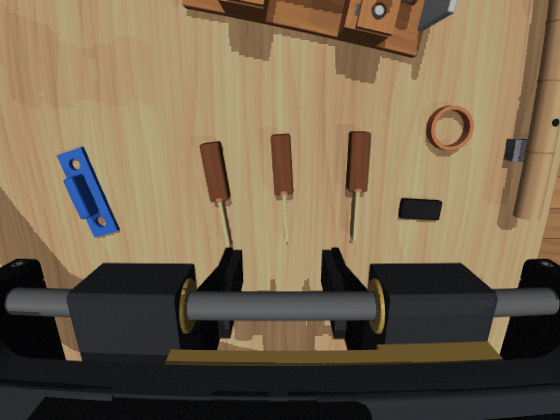

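Run:
```python
from h import *
import pickle
m=pickle.load(open('pics/w10.pkl','rb'))
L=np.array([(-40,-13,26),(-40,13,26),(40,13,26),(40,-13,26),(110,0,24)])/1000.
for uv in ([(202,145),(219,142),(229,197),(212,202),(230,246)],[(272,136),(290,134),(293,191),(275,194),(287,243)],[(350,132),(370,132),(367,190),(348,191),(353,239)]):
    r=fitpose([(m,uv)],L,[.5,-.19,-1.5]);print(r.x.round(4),'toolyaw',(np.pi+r.x[2]).round(3),r.fun.reshape(-1,2).round(1).tolist())
```

```text
[ 0.4483 -0.194  -1.4358] toolyaw 1.706 [[-2.0, -1.5], [0.5, -1.2], [1.1, 2.7], [-0.4, 0.1], [0.1, 1.2]]
[ 0.5378 -0.1843 -1.5079] toolyaw 1.634 [[-1.4, -1.0], [0.8, -0.2], [0.8, 3.0], [-0.4, 1.1], [-0.1, -1.2]]
[ 0.6385 -0.1794 -1.5571] toolyaw 1.584 [[0.2, -0.8], [0.2, -0.8], [-0.6, 1.5], [-0.6, 0.6], [0.7, 0.1]]
```

arm_command:
  rows:
    - {"claw": 0.55, "delta_pos": [0.1, 1.35, -4], "rotation": [0, 0, 0.055]}
    - {"claw": 0.55, "delta_pos": [0, 0, -4.5], "rotation": [0, 0, 0]}
    - {"claw": 0.55, "delta_pos": [0, 0, -4.5], "rotation": [0, 0, 0]}
    - {"claw": 0.55, "delta_pos": [0, 0, -4.5], "rotation": [0, 0, 0]}
    - {"claw": 0.55, "delta_pos": [0, 0, -4.5], "rotation": [0, 0, 0]}
    - {"claw": 0.55, "delta_pos": [0, 0, -2], "rotation": [0, 0, 0]}
    - {"claw": 0.55, "delta_pos": [0, 0, 0], "rotation": [0, 0, 0]}
    - {"claw": 0.55, "delta_pos": [0, 0, 0], "rotation": [0, 0, 0]}

```text
clock: 30.95
ee_pos: [0.5388, -0.1836, 0.0529]
tool_rot: [3.141, 0.0, 1.634]
ft_force: [0.6, -0.7, -0.2]
grip_width: 0.0482
```

```bash
python3 ms.py w11 scraper_a_mid .013
python3 - <<'E'
import cv2
from cell import ctrl
s=ctrl.read_state();print(s['ee_pos'],s['tool_rot'])
E
```

```text
30.95 [ 0.5388 -0.1836  0.0529] [3.1412e+00 2.0000e-04 1.6341e+00] [-0.18  0.56  0.58  1.96 -0.45  0.74  0.73]
scraper_a_mid 0.77 px [433. 223.  67.  81.] ctr [ 641.1 -167.2] size [36.9 57.9] longaxis -1.569 bgr [36. 55. 90.]
scraper_a_mid 0.58 px [504.  21. 110.  42.] ctr [661.9 -40.3] size [71.5 23.3] longaxis 0.138 bgr [ 43.  70. 103.]
pt 0.86 [426. 242.] [ 0.6383 -0.1806  0.013 ]
[ 0.53957391 -0.18421516  0.05430663] [3.13817378e+00 7.86100620e-04 1.63340187e+00]
```

arm_command:
  rows:
    - {"claw": 0.55, "delta_pos": [-0.1, -0.05, -3], "rotation": [0, 0, 0]}
    - {"claw": 0.55, "delta_pos": [0, 0, -1], "rotation": [0, 0, 0]}
    - {"claw": 0.55, "delta_pos": [0, 0, -0.7], "rotation": [0, 0, 0]}
    - {"claw": 0.55, "delta_pos": [0, 0, 0], "rotation": [0, 0, 0]}

```text
clock: 31.5
ee_pos: [0.5371, -0.1845, 0.0055]
tool_rot: [-3.141, -0.0, 1.633]
ft_force: [-0.9, 0.4, 0.2]
grip_width: 0.0484
```

arm_command:
  rows:
    - {"claw": 0.1, "delta_pos": [0, 0, 0], "rotation": [0, 0, 0]}
    - {"claw": 0.1, "delta_pos": [0, 0, 0], "rotation": [0, 0, 0]}
    - {"claw": 0.1, "delta_pos": [0, 0, 0], "rotation": [0, 0, 0]}
    - {"claw": 0.1, "delta_pos": [0, 0, 0], "rotation": [0, 0, 0]}
    - {"claw": 0.1, "delta_pos": [0, 0, 0], "rotation": [0, 0, 0]}
    - {"claw": 0.1, "delta_pos": [0, 0, 0], "rotation": [0, 0, 0]}
  squeeze: 25

```text
clock: 32.1
ee_pos: [0.5374, -0.1846, 0.006]
tool_rot: [3.141, -0.0, 1.633]
ft_force: [-0.8, 1.4, 4.1]
grip_width: 0.0259
```

arm_command:
  rows:
    - {"claw": 0.1, "delta_pos": [0, 0, 1], "rotation": [0, 0, 0]}
    - {"claw": 0.1, "delta_pos": [0, 0, 4], "rotation": [0, 0, 0]}
    - {"claw": 0.1, "delta_pos": [0, 0, 4], "rotation": [0, 0, 0]}
    - {"claw": 0.1, "delta_pos": [0, 0, 4], "rotation": [0, 0, 0]}
    - {"claw": 0.1, "delta_pos": [0, 0, 4], "rotation": [0, 0, 0]}

```text
clock: 32.6
ee_pos: [0.5365, -0.1846, 0.1773]
tool_rot: [-3.141, -0.0, 1.632]
ft_force: [0.9, 0.3, 0.3]
grip_width: 0.026
```

arm_command:
  rows:
    - {"claw": 0.1, "delta_pos": [-0.165, 4.1, 0], "rotation": [0, 0, 0.1206]}
    - {"claw": 0.1, "delta_pos": [-0.165, 4.1, 0], "rotation": [0, 0, 0.1206]}
    - {"claw": 0.1, "delta_pos": [-0.165, 4.1, 0], "rotation": [0, 0, 0.1206]}
    - {"claw": 0.1, "delta_pos": [-0.165, 4.1, 0], "rotation": [0, 0, 0.1206]}
    - {"claw": 0.1, "delta_pos": [-0.165, 4.1, 0], "rotation": [0, 0, 0.1206]}
    - {"claw": 0.1, "delta_pos": [-0.165, 4.1, 0], "rotation": [0, 0, 0.1206]}
    - {"claw": 0.1, "delta_pos": [-0.165, 4.1, 0], "rotation": [0, 0, 0.1206]}
    - {"claw": 0.1, "delta_pos": [-0.165, 4.1, 0], "rotation": [0, 0, 0.1206]}

```text
clock: 33.4
ee_pos: [0.5234, 0.1448, 0.1759]
tool_rot: [3.141, 0.0, 2.602]
ft_force: [0.3, -0.6, -0.4]
grip_width: 0.026
```

arm_command:
  rows:
    - {"claw": 0.1, "delta_pos": [-0.165, 4.1, 0], "rotation": [0, 0, 0.1206]}
    - {"claw": 0.1, "delta_pos": [-0.165, 4.1, 0], "rotation": [0, 0, 0.1206]}
    - {"claw": 0.1, "delta_pos": [-0.165, 4.1, 0], "rotation": [0, 0, 0.1206]}
    - {"claw": 0.1, "delta_pos": [-0.165, 4.1, 0], "rotation": [0, 0, 0.1206]}
    - {"claw": 0.1, "delta_pos": [-0.165, 4.1, -1], "rotation": [0, 0, 0.1206]}
    - {"claw": 0.1, "delta_pos": [0, 0, -3], "rotation": [0, 0, 0]}
    - {"claw": 0.1, "delta_pos": [0, 0, -2], "rotation": [0, 0, 0]}
    - {"claw": 0.1, "delta_pos": [0, 0, 0], "rotation": [0, 0, 0]}

```text
clock: 34.2
ee_pos: [0.5134, 0.347, 0.1125]
tool_rot: [-3.137, -0.006, -3.082]
ft_force: [-0.0, 0.3, -1.0]
grip_width: 0.0258
```

arm_command:
  rows:
    - {"claw": 0.1, "delta_pos": [0, 0, 0], "rotation": [0, 0, 0]}
    - {"claw": 0.1, "delta_pos": [0, 0, 0], "rotation": [0, 0, 0]}

```text
clock: 34.4
ee_pos: [0.5167, 0.3486, 0.1171]
tool_rot: [3.14, 0.002, -3.083]
ft_force: [-0.1, 0.2, -0.5]
grip_width: 0.0256
```

```bash
python3 look.py w12 slot_1 scraper_a_mid
```

```text
34.4 [0.5167 0.3486 0.1171] [ 3.1403e+00  2.2000e-03 -3.0834e+00] J [-0.81  0.49  0.2   1.78 -0.12  0.88  1.07] F [-0.1  0.2 -0.5] w 0.0256
cam [0.437 0.343 0.279]
```

View pics/w12.png

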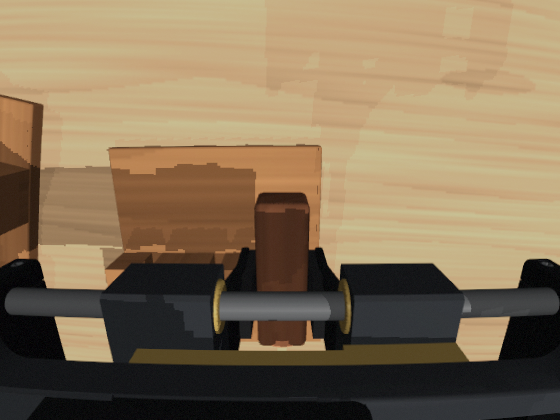

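Run:
```python
from h import *
import pickle
m=pickle.load(open('pics/w12.pkl','rb'))
im=cv2.imread('pics/w12.png')
a=bp(m,(109,149),.01);b=bp(m,(320.5,146),.01);print(a,b,'len',np.linalg.norm(a-b),'yaw',np.arctan2(-(b-a)[0],(b-a)[1]))
R=np.array([.5963,.2955]);
for y in(.0574,.0618):
    c,s=np.cos(y),np.sin(y);mid=(a+b)[:2]/2;print('rack origin from rear edge',mid+.13*np.array([c,s]))
# handle rear end (top face z = tcp-.006+.026)
z=.1171-.006+.026
for q in((258,194),(306,194)):print('handle rear top',bp(m,q,z))
print('tcp',ctrl.read_state()['ee_pos'])
# sharpen corner estimate
g=cv2.cvtColor(im,cv2.COLOR_BGR2GRAY);c=cv2.cornerSubPix(g,np.array([[[109,149]],[[320,146]]],np.float32),(5,5),(-1,-1),(3,50,.01));print(c.ravel())
```

```text
[0.47273888 0.20063734 0.01      ] [0.4610723  0.37668018 0.01      ] len 0.17642899360654818 yaw 0.0661744919275357
rack origin from rear edge [0.59669149 0.29611666]
rack origin from rear edge [0.59665742 0.29668765]
handle rear top [0.47272816 0.33461222 0.1371    ]
handle rear top [0.47147645 0.35616983 0.1371    ]
tcp [0.51641161 0.34865309 0.11694517]
[106.75367 148.42038 320.2397  145.37453]
```

arm_command:
  rows:
    - {"claw": 0.1, "delta_pos": [-0.2, 0.05, -3], "rotation": [0, 0, 0]}
    - {"claw": 0.1, "delta_pos": [0, 0, -2.5], "rotation": [0, 0, 0]}
    - {"claw": 0.1, "delta_pos": [0, 0, -1], "rotation": [0, 0, 0]}
    - {"claw": 0.1, "delta_pos": [0, 0, 0], "rotation": [0, 0, 0]}
    - {"claw": 0.1, "delta_pos": [0, 0, -0.5], "rotation": [0, 0, 0]}
    - {"claw": 0.1, "delta_pos": [0, 0, -0.5], "rotation": [0, 0, 0]}
    - {"claw": 0.1, "delta_pos": [0, 0, 0], "rotation": [0, 0, 0]}
    - {"claw": 0.1, "delta_pos": [0, 0, 0], "rotation": [0, 0, 0]}

```text
clock: 35.35
ee_pos: [0.5139, 0.3491, 0.041]
tool_rot: [3.141, 0.001, -3.083]
ft_force: [-0.2, -0.6, -1.3]
grip_width: 0.0259
```

Blade is 7 mm into the slot, with no contact force.

arm_command:
  rows:
    - {"claw": 0.1, "delta_pos": [0, 0, -1], "rotation": [0, 0, 0]}
    - {"claw": 0.1, "delta_pos": [0, 0, -0.8], "rotation": [0, 0, 0]}
    - {"claw": 0.1, "delta_pos": [0, 0, -0.4], "rotation": [0, 0, 0]}
    - {"claw": 0.1, "delta_pos": [0, 0, 0], "rotation": [0, 0, 0]}
    - {"claw": 0.1, "delta_pos": [0, 0, 0], "rotation": [0, 0, 0]}

```text
clock: 35.85
ee_pos: [0.5137, 0.3489, 0.0183]
tool_rot: [-3.141, -0.0, -3.083]
ft_force: [-0.7, 0.6, -1.0]
grip_width: 0.0258
```

arm_command:
  rows:
    - {"claw": 0.1, "delta_pos": [0, 0, -0.2], "rotation": [0, 0, 0]}
    - {"claw": 0.1, "delta_pos": [0, 0, 0], "rotation": [0, 0, 0]}
    - {"claw": 0.1, "delta_pos": [0.2, 0.01, 0], "rotation": [0, 0, 0]}
    - {"claw": 0.1, "delta_pos": [0, 0, 0], "rotation": [0, 0, 0]}
    - {"claw": 0.1, "delta_pos": [0, 0, 0], "rotation": [0, 0, 0]}

```text
clock: 36.35
ee_pos: [0.5158, 0.349, 0.0167]
tool_rot: [3.141, 0.0, -3.083]
ft_force: [-0.7, 0.3, -0.7]
grip_width: 0.0261
```

arm_command:
  rows:
    - {"claw": 0.1, "delta_pos": [0.1, 0.01, 0], "rotation": [0, 0, 0]}
    - {"claw": 0.1, "delta_pos": [0.1, 0.01, 0], "rotation": [0, 0, 0]}
    - {"claw": 0.1, "delta_pos": [0, 0, 0], "rotation": [0, 0, 0]}
    - {"claw": 0.1, "delta_pos": [0, 0, 0], "rotation": [0, 0, 0]}

```text
clock: 36.75
ee_pos: [0.5177, 0.3492, 0.0165]
tool_rot: [3.142, -0.0, -3.083]
ft_force: [-0.6, -0.6, -1.2]
grip_width: 0.0257
```

arm_command:
  rows:
    - {"claw": 0.1, "delta_pos": [0.1, 0, 0], "rotation": [0, 0, 0]}
    - {"claw": 0.1, "delta_pos": [0.1, 0.01, 0], "rotation": [0, 0, 0]}
    - {"claw": 0.1, "delta_pos": [0, 0, 0], "rotation": [0, 0, 0]}
    - {"claw": 0.1, "delta_pos": [0, 0, 0], "rotation": [0, 0, 0]}

```text
clock: 37.15
ee_pos: [0.5178, 0.3492, 0.0161]
tool_rot: [-3.141, -0.004, -3.082]
ft_force: [-4.9, -1.0, 1.4]
grip_width: 0.0259
```

arm_command:
  rows:
    - {"claw": 0.1, "delta_pos": [-0.15, 0, 0], "rotation": [0, 0, 0]}
    - {"claw": 0.48, "delta_pos": [0, 0, 0], "rotation": [0, 0, 0]}
    - {"claw": 0.48, "delta_pos": [0, 0, 0], "rotation": [0, 0, 0]}
    - {"claw": 0.48, "delta_pos": [0, 0, 0], "rotation": [0, 0, 0]}
    - {"claw": 0.48, "delta_pos": [0, 0, 0], "rotation": [0, 0, 0]}

```text
clock: 37.65
ee_pos: [0.5188, 0.3494, 0.0168]
tool_rot: [3.141, 0.001, -3.083]
ft_force: [0.0, 0.3, -0.0]
grip_width: 0.0407
```

arm_command:
  rows:
    - {"claw": 0.48, "delta_pos": [0, 0, 1.5], "rotation": [0, 0, 0]}
    - {"claw": 0.48, "delta_pos": [0, 0, 4.5], "rotation": [0, 0, 0]}
    - {"claw": 0.48, "delta_pos": [0, 0, 4.5], "rotation": [0, 0, 0]}
    - {"claw": 0.48, "delta_pos": [0, 0, 4.5], "rotation": [0, 0, 0]}
    - {"claw": 0.48, "delta_pos": [0, 0, 3], "rotation": [0, 0, 0]}
    - {"claw": 0.48, "delta_pos": [0, 0, 0], "rotation": [0, 0, 0]}

```text
clock: 38.25
ee_pos: [0.5211, 0.351, 0.2035]
tool_rot: [3.135, 0.01, -3.083]
ft_force: [-0.0, -0.2, 1.0]
grip_width: 0.0415
```

arm_command:
  rows:
    - {"claw": 0.55, "delta_pos": [0.92, -4.1, 0], "rotation": [0, 0, -0.1255]}
    - {"claw": 0.55, "delta_pos": [0.92, -4.1, 0], "rotation": [0, 0, -0.1255]}
    - {"claw": 0.55, "delta_pos": [0.92, -4.1, 0], "rotation": [0, 0, -0.1255]}
    - {"claw": 0.55, "delta_pos": [0.92, -4.1, 0], "rotation": [0, 0, -0.1255]}
    - {"claw": 0.55, "delta_pos": [0.92, -4.1, 0], "rotation": [0, 0, -0.1255]}
    - {"claw": 0.55, "delta_pos": [0.92, -4.1, 0], "rotation": [0, 0, -0.1255]}
    - {"claw": 0.55, "delta_pos": [0.92, -4.1, 0], "rotation": [0, 0, -0.1255]}
    - {"claw": 0.55, "delta_pos": [0.92, -4.1, 0], "rotation": [0, 0, -0.1255]}

```text
clock: 39.05
ee_pos: [0.5915, 0.0197, 0.1966]
tool_rot: [3.142, -0.0, 2.191]
ft_force: [1.2, 0.6, -0.9]
grip_width: 0.0482
```

arm_command:
  rows:
    - {"claw": 0.55, "delta_pos": [0.92, -4.1, 0], "rotation": [0, 0, -0.1255]}
    - {"claw": 0.55, "delta_pos": [0.92, -4.1, 0], "rotation": [0, 0, -0.1255]}
    - {"claw": 0.55, "delta_pos": [0.92, -4.1, 0], "rotation": [0, 0, -0.1255]}
    - {"claw": 0.55, "delta_pos": [0.92, -4.1, 0], "rotation": [0, 0, -0.1255]}
    - {"claw": 0.55, "delta_pos": [0.92, -4.1, 0], "rotation": [0, 0, -0.1255]}
    - {"claw": 0.55, "delta_pos": [0, 0, 0], "rotation": [0, 0, 0]}
    - {"claw": 0.55, "delta_pos": [0, 0, 0], "rotation": [0, 0, 0]}
    - {"claw": 0.55, "delta_pos": [0, 0, 0], "rotation": [0, 0, 0]}

```text
clock: 39.85
ee_pos: [0.6377, -0.1818, 0.1961]
tool_rot: [-3.141, -0.002, 1.571]
ft_force: [0.5, 0.1, 0.3]
grip_width: 0.0476
```

```bash
cat > sc.py <<'E'
import sys
from h import *
import pickle
# dark-brown handle blobs: top-face centre/orientation
tag=sys.argv[1]
m=ctrl.camera_model('wrist');im=ctrl.camera('wrist');cv2.imwrite(f'pics/{tag}.png',im);pickle.dump(m,open(f'pics/{tag}.pkl','wb'))
s=ctrl.read_state();print(round(s['clock'],2),s['ee_pos'].round(4),s['tool_rot'].round(4),s['joint_pos'].round(2))
h=cv2.cvtColor(im,cv2.COLOR_BGR2HSV)
k=((h[...,2]<125)&(h[...,2]>35)&(h[...,1]>120)&((h[...,0]<14)|(h[...,0]>170))).astype(np.uint8);k[250:]=0
k=cv2.morphologyEx(k,cv2.MORPH_OPEN,np.ones((5,5)))
n,lab,st,_=cv2.connectedComponentsWithStats(k)
for i in range(1,n):
    if st[i,4]<500: continue
    c=max(cv2.findContours((lab==i).astype(np.uint8),0,cv2.CHAIN_APPROX_NONE)[0],key=cv2.contourArea)[:,0]
    W=np.array([bp(m,q,.026)[:2] for q in c])*1000;r=cv2.minAreaRect(W.astype(np.float32));bx=cv2.boxPoints(r);e=max((bx[1]-bx[0],bx[2]-bx[1]),key=np.linalg.norm)
    print('blob px',st[i,:4],'ctr',np.round(r[0],1),'size',np.round(r[1],1),'axis',round(float(np.arctan2(e[1],e[0])),3))
for t in('scraper_a_mid','scraper_a_blade'):
    for d in ctrl.place_of('wrist',t): print(t,round(d['confidence'],2),np.round(d['location'][::-1]),bp(m,d['location'][::-1],.013).round(4))
E
python3 sc.py w13
```

```text
39.9 [ 0.6379 -0.1814  0.1962] [-3.1412e+00 -1.7000e-03  1.5722e+00] [-0.25  0.54  0.68  1.62 -0.37  1.11  0.53]
blob px [ 63 142  34  74] ctr [ 421.5 -167.1] size [26.  79.5] axis -1.562
blob px [272 151  24  75] ctr [ 640.1 -178. ] size [24.8 79.8] axis -1.559
scraper_a_mid 0.61 [280. 190.] [ 0.6372 -0.1815  0.013 ]
scraper_a_blade 0.92 [284. 249.] [ 0.6418 -0.2515  0.013 ]
scraper_a_blade 0.56 [366. 239.] [ 0.7359 -0.2388  0.013 ]
```

arm_command:
  rows:
    - {"claw": 0.55, "delta_pos": [0.12, 0.15, -4], "rotation": [0, 0, 0.005]}
    - {"claw": 0.55, "delta_pos": [0, 0, -4.5], "rotation": [0, 0, 0]}
    - {"claw": 0.55, "delta_pos": [0, 0, -4.5], "rotation": [0, 0, 0]}
    - {"claw": 0.55, "delta_pos": [0, 0, -3.5], "rotation": [0, 0, 0]}
    - {"claw": 0.55, "delta_pos": [0, 0, -1.5], "rotation": [0, 0, 0]}
    - {"claw": 0.55, "delta_pos": [0, 0, -1], "rotation": [0, 0, 0]}
    - {"claw": 0.55, "delta_pos": [0, 0, 0], "rotation": [0, 0, 0]}
    - {"claw": 0.55, "delta_pos": [0, 0, 0], "rotation": [0, 0, 0]}

```text
clock: 40.8
ee_pos: [0.6403, -0.1826, 0.0083]
tool_rot: [3.139, 0.001, 1.574]
ft_force: [0.9, -0.7, 0.3]
grip_width: 0.0478
```

arm_command:
  rows:
    - {"claw": 0.1, "delta_pos": [0, 0, 0], "rotation": [0, 0, 0]}
    - {"claw": 0.1, "delta_pos": [0, 0, 0], "rotation": [0, 0, 0]}
    - {"claw": 0.1, "delta_pos": [0, 0, 0], "rotation": [0, 0, 0]}
    - {"claw": 0.1, "delta_pos": [0, 0, 0], "rotation": [0, 0, 0]}
    - {"claw": 0.1, "delta_pos": [0, 0, 0], "rotation": [0, 0, 0]}
    - {"claw": 0.1, "delta_pos": [0, 0, 0], "rotation": [0, 0, 0]}

```text
clock: 41.4
ee_pos: [0.6393, -0.1822, 0.0071]
tool_rot: [3.141, -0.0, 1.574]
ft_force: [-0.1, 0.8, 4.3]
grip_width: 0.0258
```

arm_command:
  rows:
    - {"claw": 0.1, "delta_pos": [0, 0, 1], "rotation": [0, 0, 0]}
    - {"claw": 0.1, "delta_pos": [0, 0, 4], "rotation": [0, 0, 0]}
    - {"claw": 0.1, "delta_pos": [0, 0, 4], "rotation": [0, 0, 0]}
    - {"claw": 0.1, "delta_pos": [0, 0, 4], "rotation": [0, 0, 0]}
    - {"claw": 0.1, "delta_pos": [0, 0, 4], "rotation": [0, 0, 0]}
    - {"claw": 0.1, "delta_pos": [0, 0, 2], "rotation": [0, 0, 0]}

```text
clock: 42.0
ee_pos: [0.64, -0.1832, 0.2008]
tool_rot: [3.136, 0.001, 1.573]
ft_force: [1.0, 0.2, -1.8]
grip_width: 0.0258
```

arm_command:
  rows:
    - {"claw": 0.1, "delta_pos": [-0.935, 3.64, 0], "rotation": [0, 0, 0.1251]}
    - {"claw": 0.1, "delta_pos": [-0.935, 3.64, 0], "rotation": [0, 0, 0.1251]}
    - {"claw": 0.1, "delta_pos": [-0.935, 3.64, 0], "rotation": [0, 0, 0.1251]}
    - {"claw": 0.1, "delta_pos": [-0.935, 3.64, 0], "rotation": [0, 0, 0.1251]}
    - {"claw": 0.1, "delta_pos": [-0.935, 3.64, 0], "rotation": [0, 0, 0.1251]}
    - {"claw": 0.1, "delta_pos": [-0.935, 3.64, 0], "rotation": [0, 0, 0.1251]}
    - {"claw": 0.1, "delta_pos": [-0.935, 3.64, 0], "rotation": [0, 0, 0.1251]}
    - {"claw": 0.1, "delta_pos": [-0.935, 3.64, 0], "rotation": [0, 0, 0.1251]}

```text
clock: 42.8
ee_pos: [0.5633, 0.1101, 0.1968]
tool_rot: [-3.142, 0.0, 2.579]
ft_force: [1.3, 0.8, -1.3]
grip_width: 0.0256
```

arm_command:
  rows:
    - {"claw": 0.1, "delta_pos": [-0.935, 3.64, 0], "rotation": [0, 0, 0.1251]}
    - {"claw": 0.1, "delta_pos": [-0.935, 3.64, 0], "rotation": [0, 0, 0.1251]}
    - {"claw": 0.1, "delta_pos": [-0.935, 3.64, 0], "rotation": [0, 0, 0.1251]}
    - {"claw": 0.1, "delta_pos": [-0.935, 3.64, 0], "rotation": [0, 0, 0.1251]}
    - {"claw": 0.1, "delta_pos": [-0.935, 3.64, 0], "rotation": [0, 0, 0.1251]}
    - {"claw": 0.1, "delta_pos": [0, 0, -4], "rotation": [0, 0, 0]}
    - {"claw": 0.1, "delta_pos": [0, 0, -4], "rotation": [0, 0, 0]}
    - {"claw": 0.1, "delta_pos": [0, 0, -3], "rotation": [0, 0, 0]}

```text
clock: 43.6
ee_pos: [0.5162, 0.2905, 0.0846]
tool_rot: [-3.14, -0.002, -3.082]
ft_force: [-0.2, -0.4, -0.7]
grip_width: 0.0255
```

arm_command:
  rows:
    - {"claw": 0.1, "delta_pos": [0, 0, -1], "rotation": [0, 0, 0]}
    - {"claw": 0.1, "delta_pos": [0, 0, 0], "rotation": [0, 0, 0]}
    - {"claw": 0.1, "delta_pos": [0, 0, 0], "rotation": [0, 0, 0]}

```text
clock: 43.9
ee_pos: [0.5185, 0.2914, 0.078]
tool_rot: [3.141, 0.002, -3.083]
ft_force: [0.9, 0.4, -0.2]
grip_width: 0.0259
```

arm_command:
  rows:
    - {"claw": 0.1, "delta_pos": [-0.1, 0, -2.5], "rotation": [0, 0, 0]}
    - {"claw": 0.1, "delta_pos": [0, 0, 0], "rotation": [0, 0, 0]}
    - {"claw": 0.1, "delta_pos": [0, 0, -0.6], "rotation": [0, 0, 0]}
    - {"claw": 0.1, "delta_pos": [0, 0, -0.5], "rotation": [0, 0, 0]}
    - {"claw": 0.1, "delta_pos": [0, 0, 0], "rotation": [0, 0, 0]}
    - {"claw": 0.1, "delta_pos": [0, 0, 0], "rotation": [0, 0, 0]}

```text
clock: 44.5
ee_pos: [0.5167, 0.2912, 0.041]
tool_rot: [3.141, 0.001, -3.083]
ft_force: [0.1, -1.0, -0.9]
grip_width: 0.0259
```

arm_command:
  rows:
    - {"claw": 0.1, "delta_pos": [0, 0, -0.5], "rotation": [0, 0, 0]}
    - {"claw": 0.1, "delta_pos": [0, 0, -0.5], "rotation": [0, 0, 0]}
    - {"claw": 0.1, "delta_pos": [0, 0, 0], "rotation": [0, 0, 0]}

```text
clock: 44.8
ee_pos: [0.5158, 0.2907, 0.0297]
tool_rot: [-3.141, -0.002, -3.083]
ft_force: [0.5, -0.1, -0.9]
grip_width: 0.0257
```

arm_command:
  rows:
    - {"claw": 0.1, "delta_pos": [0, 0, -0.7], "rotation": [0, 0, 0]}
    - {"claw": 0.1, "delta_pos": [0, 0, -0.5], "rotation": [0, 0, 0]}
    - {"claw": 0.1, "delta_pos": [0, 0, -0.2], "rotation": [0, 0, 0]}
    - {"claw": 0.1, "delta_pos": [0, 0, 0], "rotation": [0, 0, 0]}
    - {"claw": 0.1, "delta_pos": [0.1, 0.01, 0], "rotation": [0, 0, 0]}
    - {"claw": 0.1, "delta_pos": [0.1, 0, 0], "rotation": [0, 0, 0]}
    - {"claw": 0.1, "delta_pos": [0, 0, 0], "rotation": [0, 0, 0]}
    - {"claw": 0.1, "delta_pos": [0, 0, 0], "rotation": [0, 0, 0]}

```text
clock: 45.6
ee_pos: [0.5172, 0.2912, 0.017]
tool_rot: [-3.142, -0.003, -3.083]
ft_force: [-3.8, -0.2, 7.3]
grip_width: 0.0257
```

arm_command:
  rows:
    - {"claw": 0.1, "delta_pos": [0.1, 0.01, 0], "rotation": [0, 0, 0]}
    - {"claw": 0.1, "delta_pos": [0.1, 0.01, 0], "rotation": [0, 0, 0]}
    - {"claw": 0.1, "delta_pos": [0, 0, 0], "rotation": [0, 0, 0]}
    - {"claw": 0.1, "delta_pos": [0, 0, 0], "rotation": [0, 0, 0]}

```text
clock: 46.0
ee_pos: [0.5193, 0.2917, 0.0171]
tool_rot: [3.141, -0.002, -3.082]
ft_force: [-4.1, -1.1, 6.8]
grip_width: 0.0256
```

arm_command:
  rows:
    - {"claw": 0.1, "delta_pos": [0, 0, 0.07], "rotation": [0, 0, 0]}
    - {"claw": 0.1, "delta_pos": [0.1, 0.01, 0], "rotation": [0, 0, 0]}
    - {"claw": 0.1, "delta_pos": [0.1, 0, 0], "rotation": [0, 0, 0]}
    - {"claw": 0.1, "delta_pos": [0, 0, 0], "rotation": [0, 0, 0]}
    - {"claw": 0.1, "delta_pos": [0, 0, 0], "rotation": [0, 0, 0]}

```text
clock: 46.5
ee_pos: [0.5227, 0.2914, 0.0171]
tool_rot: [3.142, 0.0, -3.083]
ft_force: [0.5, 0.4, -1.7]
grip_width: 0.0257
```

arm_command:
  rows:
    - {"claw": 0.1, "delta_pos": [0.1, 0.01, 0], "rotation": [0, 0, 0]}
    - {"claw": 0.1, "delta_pos": [0.1, 0.01, 0], "rotation": [0, 0, 0]}
    - {"claw": 0.1, "delta_pos": [0, 0, 0], "rotation": [0, 0, 0]}
    - {"claw": 0.1, "delta_pos": [0, 0, 0], "rotation": [0, 0, 0]}

```text
clock: 46.9
ee_pos: [0.5233, 0.2914, 0.0171]
tool_rot: [-3.141, -0.002, -3.083]
ft_force: [-5.1, -0.9, 3.0]
grip_width: 0.0256
```

arm_command:
  rows:
    - {"claw": 0.1, "delta_pos": [-0.15, 0, 0], "rotation": [0, 0, 0]}
    - {"claw": 0.48, "delta_pos": [0, 0, 0], "rotation": [0, 0, 0]}
    - {"claw": 0.48, "delta_pos": [0, 0, 0], "rotation": [0, 0, 0]}
    - {"claw": 0.48, "delta_pos": [0, 0, 0], "rotation": [0, 0, 0]}
    - {"claw": 0.48, "delta_pos": [0, 0, 0], "rotation": [0, 0, 0]}
    - {"claw": 0.48, "delta_pos": [0, 0, 0], "rotation": [0, 0, 0]}

```text
clock: 47.5
ee_pos: [0.5232, 0.2917, 0.0173]
tool_rot: [3.141, 0.0, -3.083]
ft_force: [-0.7, 0.8, 0.7]
grip_width: 0.0416
```

arm_command:
  rows:
    - {"claw": 0.48, "delta_pos": [0, 0, 1.5], "rotation": [0, 0, 0]}
    - {"claw": 0.48, "delta_pos": [0, 0, 4.5], "rotation": [0, 0, 0]}
    - {"claw": 0.48, "delta_pos": [0, 0, 4.5], "rotation": [0, 0, 0]}
    - {"claw": 0.48, "delta_pos": [0, 0, 4.5], "rotation": [0, 0, 0]}
    - {"claw": 0.48, "delta_pos": [0, 0, 4], "rotation": [0, 0, 0]}
    - {"claw": 0.48, "delta_pos": [-0.77, -3.53, 0], "rotation": [0, 0, -0.1246]}
    - {"claw": 0.48, "delta_pos": [-0.77, -3.53, 0], "rotation": [0, 0, -0.1246]}
    - {"claw": 0.48, "delta_pos": [-0.77, -3.53, 0], "rotation": [0, 0, -0.1246]}

```text
clock: 48.3
ee_pos: [0.4996, 0.1846, 0.2088]
tool_rot: [3.14, 0.001, 2.822]
ft_force: [-0.2, -0.3, 0.4]
grip_width: 0.0419
```

arm_command:
  rows:
    - {"claw": 0.48, "delta_pos": [-0.77, -3.53, 0], "rotation": [0, 0, -0.1246]}
    - {"claw": 0.55, "delta_pos": [-0.77, -3.53, 0], "rotation": [0, 0, -0.1246]}
    - {"claw": 0.55, "delta_pos": [-0.77, -3.53, 0], "rotation": [0, 0, -0.1246]}
    - {"claw": 0.55, "delta_pos": [-0.77, -3.53, 0], "rotation": [0, 0, -0.1246]}
    - {"claw": 0.55, "delta_pos": [-0.77, -3.53, 0], "rotation": [0, 0, -0.1246]}
    - {"claw": 0.55, "delta_pos": [-0.77, -3.53, 0], "rotation": [0, 0, -0.1246]}
    - {"claw": 0.55, "delta_pos": [-0.77, -3.53, 0], "rotation": [0, 0, -0.1246]}
    - {"claw": 0.55, "delta_pos": [-0.77, -3.53, 0], "rotation": [0, 0, -0.1246]}

```text
clock: 49.1
ee_pos: [0.4378, -0.0981, 0.2083]
tool_rot: [3.139, -0.001, 1.825]
ft_force: [0.4, -0.9, -0.0]
grip_width: 0.048
```

arm_command:
  rows:
    - {"claw": 0.55, "delta_pos": [-0.77, -3.53, 0], "rotation": [0, 0, -0.1246]}
    - {"claw": 0.55, "delta_pos": [-0.77, -3.53, 0], "rotation": [0, 0, -0.1246]}
    - {"claw": 0.55, "delta_pos": [0, 0, 0], "rotation": [0, 0, 0]}
    - {"claw": 0.55, "delta_pos": [0, 0, 0], "rotation": [0, 0, 0]}
    - {"claw": 0.55, "delta_pos": [0, 0, 0], "rotation": [0, 0, 0]}

```text
clock: 49.6
ee_pos: [0.4232, -0.1662, 0.2076]
tool_rot: [3.141, -0.001, 1.583]
ft_force: [1.0, 0.0, 0.1]
grip_width: 0.0482
```

```bash
python3 sc.py w14
```

```text
49.65 [ 0.4232 -0.166   0.2074] [ 3.1411e+00 -7.0000e-04  1.5834e+00] [-0.4   0.13  0.75  2.08 -0.11  0.96  0.43]
blob px [428   0  42  28] ctr [584.6  13.2] size [41.5 24.8] axis 0.064
blob px [266 154  24  72] ctr [ 419.5 -166.7] size [79.4 24.8] axis 1.569
```

arm_command:
  rows:
    - {"claw": 0.55, "delta_pos": [-0.35, -0.2, -4], "rotation": [0, 0, -0.012]}
    - {"claw": 0.55, "delta_pos": [0, 0, -4.5], "rotation": [0, 0, 0]}
    - {"claw": 0.55, "delta_pos": [0, 0, -4.5], "rotation": [0, 0, 0]}
    - {"claw": 0.55, "delta_pos": [0, 0, -4], "rotation": [0, 0, 0]}
    - {"claw": 0.55, "delta_pos": [0, 0, -1.8], "rotation": [0, 0, 0]}
    - {"claw": 0.55, "delta_pos": [0, 0, -1.3], "rotation": [0, 0, 0]}
    - {"claw": 0.55, "delta_pos": [0, 0, 0], "rotation": [0, 0, 0]}
    - {"claw": 0.55, "delta_pos": [0, 0, 0], "rotation": [0, 0, 0]}

```text
clock: 50.55
ee_pos: [0.4201, -0.1694, 0.0068]
tool_rot: [3.14, 0.0, 1.569]
ft_force: [-0.7, -0.5, 0.5]
grip_width: 0.0479
```

arm_command:
  rows:
    - {"claw": 0.1, "delta_pos": [0, 0, 0], "rotation": [0, 0, 0]}
    - {"claw": 0.1, "delta_pos": [0, 0, 0], "rotation": [0, 0, 0]}
    - {"claw": 0.1, "delta_pos": [0, 0, 0], "rotation": [0, 0, 0]}
    - {"claw": 0.1, "delta_pos": [0, 0, 0], "rotation": [0, 0, 0]}
    - {"claw": 0.1, "delta_pos": [0, 0, 0], "rotation": [0, 0, 0]}
    - {"claw": 0.1, "delta_pos": [0, 0, 0], "rotation": [0, 0, 0]}

```text
clock: 51.15
ee_pos: [0.4196, -0.1692, 0.0068]
tool_rot: [3.141, -0.001, 1.569]
ft_force: [-0.4, 0.4, 6.3]
grip_width: 0.0257
```

arm_command:
  rows:
    - {"claw": 0.1, "delta_pos": [0, 0, 1], "rotation": [0, 0, 0]}
    - {"claw": 0.1, "delta_pos": [0, 0, 4], "rotation": [0, 0, 0]}
    - {"claw": 0.1, "delta_pos": [0, 0, 4], "rotation": [0, 0, 0]}
    - {"claw": 0.1, "delta_pos": [0, 0, 4], "rotation": [0, 0, 0]}
    - {"claw": 0.1, "delta_pos": [0, 0, 4], "rotation": [0, 0, 0]}
    - {"claw": 0.1, "delta_pos": [0, 0, 2], "rotation": [0, 0, 0]}

```text
clock: 51.75
ee_pos: [0.4202, -0.1701, 0.1995]
tool_rot: [3.137, 0.0, 1.568]
ft_force: [0.5, 0.1, 0.0]
grip_width: 0.0263
```

arm_command:
  rows:
    - {"claw": 0.1, "delta_pos": [0.846, 3.353, 0], "rotation": [0, 0, 0.136]}
    - {"claw": 0.1, "delta_pos": [0.846, 3.353, 0], "rotation": [0, 0, 0.136]}
    - {"claw": 0.1, "delta_pos": [0.846, 3.353, 0], "rotation": [0, 0, 0.136]}
    - {"claw": 0.1, "delta_pos": [0.846, 3.353, 0], "rotation": [0, 0, 0.136]}
    - {"claw": 0.1, "delta_pos": [0.846, 3.353, 0], "rotation": [0, 0, 0.136]}
    - {"claw": 0.1, "delta_pos": [0.846, 3.353, 0], "rotation": [0, 0, 0.136]}
    - {"claw": 0.1, "delta_pos": [0.846, 3.353, 0], "rotation": [0, 0, 0.136]}
    - {"claw": 0.1, "delta_pos": [0.846, 3.353, 0], "rotation": [0, 0, 0.136]}

```text
clock: 52.55
ee_pos: [0.4868, 0.1, 0.1965]
tool_rot: [-3.141, 0.0, 2.662]
ft_force: [0.5, -0.4, -1.5]
grip_width: 0.0259
```

arm_command:
  rows:
    - {"claw": 0.1, "delta_pos": [0.846, 3.353, 0], "rotation": [0, 0, 0.136]}
    - {"claw": 0.1, "delta_pos": [0.846, 3.353, 0], "rotation": [0, 0, 0.136]}
    - {"claw": 0.1, "delta_pos": [0.846, 3.353, 0], "rotation": [0, 0, 0.136]}
    - {"claw": 0.1, "delta_pos": [0.846, 3.353, 0], "rotation": [0, 0, 0.136]}
    - {"claw": 0.1, "delta_pos": [0, 0, -3], "rotation": [0, 0, 0]}
    - {"claw": 0.1, "delta_pos": [0, 0, -4], "rotation": [0, 0, 0]}
    - {"claw": 0.1, "delta_pos": [0, 0, -3], "rotation": [0, 0, 0]}
    - {"claw": 0.1, "delta_pos": [0, 0, -1.5], "rotation": [0, 0, 0]}

```text
clock: 53.35
ee_pos: [0.5188, 0.232, 0.0786]
tool_rot: [-3.139, -0.004, -3.083]
ft_force: [0.3, -0.4, -0.7]
grip_width: 0.0261
```

arm_command:
  rows:
    - {"claw": 0.1, "delta_pos": [0, 0, 0], "rotation": [0, 0, 0]}
    - {"claw": 0.1, "delta_pos": [0, 0, 0], "rotation": [0, 0, 0]}
    - {"claw": 0.1, "delta_pos": [0, 0, 0], "rotation": [0, 0, 0]}

```text
clock: 53.65
ee_pos: [0.5218, 0.2334, 0.0827]
tool_rot: [3.141, 0.002, -3.083]
ft_force: [0.5, 0.1, -0.6]
grip_width: 0.0262
```

arm_command:
  rows:
    - {"claw": 0.1, "delta_pos": [-0.1, 0, -2.5], "rotation": [0, 0, 0]}
    - {"claw": 0.1, "delta_pos": [0, 0, -0.5], "rotation": [0, 0, 0]}
    - {"claw": 0.1, "delta_pos": [0, 0, -0.5], "rotation": [0, 0, 0]}
    - {"claw": 0.1, "delta_pos": [0, 0, -0.6], "rotation": [0, 0, 0]}
    - {"claw": 0.1, "delta_pos": [0, 0, 0], "rotation": [0, 0, 0]}
    - {"claw": 0.1, "delta_pos": [0, 0, 0], "rotation": [0, 0, 0]}

```text
clock: 54.25
ee_pos: [0.5201, 0.2332, 0.0406]
tool_rot: [3.141, 0.001, -3.083]
ft_force: [0.3, -0.8, 0.2]
grip_width: 0.0258
```

arm_command:
  rows:
    - {"claw": 0.1, "delta_pos": [0, 0, -0.7], "rotation": [0, 0, 0]}
    - {"claw": 0.1, "delta_pos": [0, 0, -0.7], "rotation": [0, 0, 0]}
    - {"claw": 0.1, "delta_pos": [0, 0, 0], "rotation": [0, 0, 0]}
    - {"claw": 0.1, "delta_pos": [0, 0, 0], "rotation": [0, 0, 0]}

```text
clock: 54.65
ee_pos: [0.5196, 0.2329, 0.0258]
tool_rot: [-3.141, -0.001, -3.083]
ft_force: [-1.0, -0.7, -1.5]
grip_width: 0.0256
```

arm_command:
  rows:
    - {"claw": 0.1, "delta_pos": [0, 0, -0.5], "rotation": [0, 0, 0]}
    - {"claw": 0.1, "delta_pos": [0, 0, -0.35], "rotation": [0, 0, 0]}
    - {"claw": 0.1, "delta_pos": [0, 0, 0], "rotation": [0, 0, 0]}
    - {"claw": 0.1, "delta_pos": [0.1, 0.01, 0], "rotation": [0, 0, 0]}
    - {"claw": 0.1, "delta_pos": [0.1, 0.01, 0], "rotation": [0, 0, 0]}
    - {"claw": 0.1, "delta_pos": [0, 0, 0], "rotation": [0, 0, 0]}
    - {"claw": 0.1, "delta_pos": [0, 0, 0], "rotation": [0, 0, 0]}

```text
clock: 55.35
ee_pos: [0.522, 0.2333, 0.0179]
tool_rot: [3.141, 0.0, -3.083]
ft_force: [-0.6, 0.2, -0.4]
grip_width: 0.0256
```

arm_command:
  rows:
    - {"claw": 0.1, "delta_pos": [0.1, 0.01, 0], "rotation": [0, 0, 0]}
    - {"claw": 0.1, "delta_pos": [0.1, 0, 0], "rotation": [0, 0, 0]}
    - {"claw": 0.1, "delta_pos": [0, 0, 0], "rotation": [0, 0, 0]}
    - {"claw": 0.1, "delta_pos": [0, 0, 0], "rotation": [0, 0, 0]}

```text
clock: 55.75
ee_pos: [0.5239, 0.2334, 0.0178]
tool_rot: [3.142, -0.0, -3.083]
ft_force: [0.2, 0.2, -1.4]
grip_width: 0.0259
```

arm_command:
  rows:
    - {"claw": 0.1, "delta_pos": [0.1, 0.01, 0], "rotation": [0, 0, 0]}
    - {"claw": 0.1, "delta_pos": [0.1, 0, -0.05], "rotation": [0, 0, 0]}
    - {"claw": 0.1, "delta_pos": [0, 0, 0], "rotation": [0, 0, 0]}
    - {"claw": 0.1, "delta_pos": [0, 0, 0], "rotation": [0, 0, 0]}

```text
clock: 56.15
ee_pos: [0.5252, 0.2335, 0.017]
tool_rot: [-3.141, -0.001, -3.082]
ft_force: [-1.9, 0.1, 0.3]
grip_width: 0.0259
```

arm_command:
  rows:
    - {"claw": 0.1, "delta_pos": [0.1, 0.01, 0], "rotation": [0, 0, 0]}
    - {"claw": 0.1, "delta_pos": [0, 0, 0], "rotation": [0, 0, 0]}
    - {"claw": 0.1, "delta_pos": [0, 0, 0], "rotation": [0, 0, 0]}

```text
clock: 56.45
ee_pos: [0.5252, 0.2335, 0.0169]
tool_rot: [-3.141, -0.003, -3.082]
ft_force: [-4.9, -0.9, 1.7]
grip_width: 0.0259
```

Contact with the block face: all the way in. I release, retreat, and check everything.

arm_command:
  rows:
    - {"claw": 0.1, "delta_pos": [-0.15, 0, 0], "rotation": [0, 0, 0]}
    - {"claw": 0.46, "delta_pos": [0, 0, 0], "rotation": [0, 0, 0]}
    - {"claw": 0.46, "delta_pos": [0, 0, 0], "rotation": [0, 0, 0]}
    - {"claw": 0.46, "delta_pos": [0, 0, 0], "rotation": [0, 0, 0]}
    - {"claw": 0.46, "delta_pos": [0, 0, 0], "rotation": [0, 0, 0]}
    - {"claw": 0.46, "delta_pos": [0, 0, 0], "rotation": [0, 0, 0]}

```text
clock: 57.05
ee_pos: [0.5257, 0.2336, 0.0174]
tool_rot: [3.141, 0.001, -3.083]
ft_force: [-0.7, -0.7, -0.0]
grip_width: 0.0396
```

arm_command:
  rows:
    - {"claw": 0.46, "delta_pos": [0, 0, 1.5], "rotation": [0, 0, 0]}
    - {"claw": 0.46, "delta_pos": [0, 0, 4.5], "rotation": [0, 0, 0]}
    - {"claw": 0.46, "delta_pos": [0, 0, 4.5], "rotation": [0, 0, 0]}
    - {"claw": 0.46, "delta_pos": [0, 0, 4.5], "rotation": [0, 0, 0]}
    - {"claw": 0.46, "delta_pos": [0, 0, 4.5], "rotation": [0, 0, 0]}
    - {"claw": 0.46, "delta_pos": [-1, -2, 4.5], "rotation": [0, 0, 0]}
    - {"claw": 0.46, "delta_pos": [-1, -3, 4], "rotation": [0, 0, 0]}
    - {"claw": 0.46, "delta_pos": [-1, -3, 0], "rotation": [0, 0, 0]}

```text
clock: 57.85
ee_pos: [0.4983, 0.1541, 0.3033]
tool_rot: [3.137, 0.012, -3.082]
ft_force: [0.2, -0.7, 0.4]
grip_width: 0.0398
```

arm_command:
  rows:
    - {"claw": 0.46, "delta_pos": [0, 0, 0], "rotation": [0, 0, 0]}
    - {"claw": 0.46, "delta_pos": [0, 0, 0], "rotation": [0, 0, 0]}

```text
clock: 58.05
ee_pos: [0.4954, 0.1537, 0.2974]
tool_rot: [3.14, 0.001, -3.084]
ft_force: [-0.1, -0.7, -0.8]
grip_width: 0.0403
```

Run:
```python
from h import *
print(ctrl.read_state()['ee_pos'])
w=ctrl.camera('wrist');b=ctrl.camera('side');s=ctrl.camera('scene')
r=cv2.INTER_CUBIC
top=np.hstack([cv2.resize(s[175:325,230:450],(440,300),interpolation=r),cv2.resize(b[130:250,190:330],(350,300),interpolation=r)])
bot=np.hstack([cv2.resize(w[:300],(440,236)),cv2.resize(s,(350,236))])
cv2.imwrite('pics/end.png',np.vstack([top,bot]))
```

```text
[0.4953583  0.15374487 0.29735433]
```

View pics/end.png

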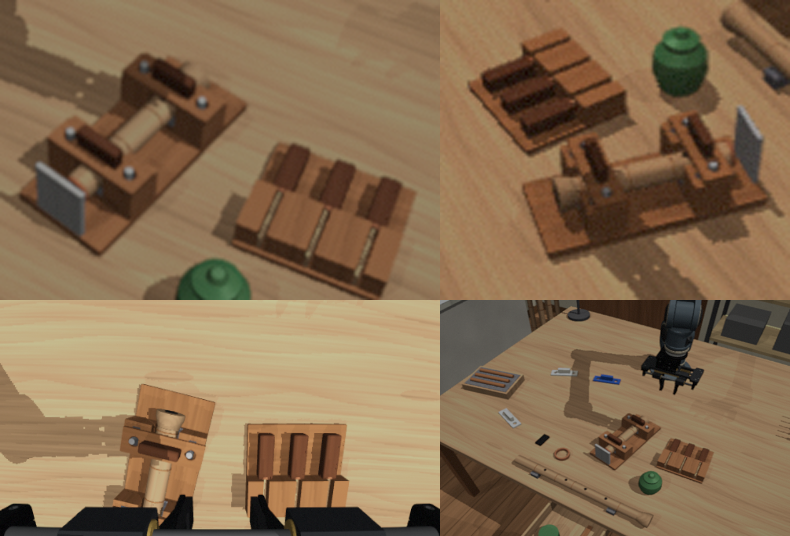

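The flute is turned, both keepers are flat on their studs, and all three scrapers are in the slots with their handles against the block. The bystanders are where they were.

```bash
python3 -c "
from cell import ctrl
print(ctrl.close_job())"
```

```text
the job is handed in; nothing more can be done
None
```

I turned the flute half end for end above the stop, so its root end now points away from it, and laid it back in both saddles. Then I laid the two wooden keepers over their studs, and put all three bore scrapers into the slotted block, one to a slot. The job was handed in at about 58 s of the 210 s allowed.

- **Flute:** the camera put its middle within about 2 mm of the cradle's centre, and it was lifted straight up and down clear of the stop.
- **Keepers:** in the last pictures the studs show through all four holes and both plates look flat. I placed them at the stud offsets I measured by camera, about +4 mm on saddle a and +5 mm on saddle b, so no sliding was needed.
- **Scrapers:** the blades are in the slots. I pushed each handle forward until it touched the block (about 5 N), then eased off before letting go. One scraper had shifted about 4 cm before I reached it, so I measured it again and picked it up from there.
- **Bystanders:** the jar, copper ring and horn insert look unmoved, and so do the blue and white look-alikes.

No check failed, though the cameras and networks disagreed by 2–3 mm now and then. The final state was judged from the last pictures only, which were fairly coarse and viewed once.

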